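# Load the transfer pail, hang it by its bail and scan the bay label

### The job

Clear the paste syringes lying on the worktop into the white pail where it stands, then raise its flat-lying bail upright and hang the pail by the bail on the twin hook of the stand, and let go. Then take the hand scanner, hold its window squarely in front of the barcode label on the stand, about a hand's width (8 cm) away, and keep it steady there for two seconds so that it reads; lay it back the right way up on its black rest mat. Do not tip the pail over, and leave the other things standing where they are.

Things in the scene. Friction and masses are not known exactly. Their poses are not given: they have to be found in the camera images.
- pail: round white plastic pail, open at the top, 156 mm in diameter at the rim, 128 mm at the foot, 84 mm high, wall 3.5 mm, floor 6 mm thick, 0.3 kg empty. Origin: centre of its underside; z up through the mouth. The bail is hinged along its y axis, 72 mm above the underside, and at first lies flat out to the -x side
- pail_floor (a point): centre of the pail's inner floor, 6 mm above its underside; axes as the pail's
- bail (a joint): angle of the bail (steel wire 6 mm thick, reaching 125 mm from the hinge axis, straight for 120 mm across its end): 0 = flat out on the pail's -x side, 1.57 = upright over the pail, 3.14 = flat on the other side. It is stiff enough to stay where it is left, 0.045 N m
- bail_grip (a point): centre of the blue round grip sleeve in the middle of the bail's straight end, 125 mm from the hinge axis: 14 mm in diameter, 56 mm long along y; it rolls freely on the wire. With the bail flat the sleeve is 72 mm above the worktop and its edge is 40 mm clear of the pail's rim; upright it is 197 mm above the pail's underside. The bare wire shows for 30 mm at each end of the sleeve, to rest on the two hook arms
- stand: fixed stand on a white base plate 8 mm thick that reaches 170 mm towards -x (and 50 mm to +x) from its origin; origin on the worktop between two upright steel rods at y = +45 and -45 mm. Each rod, 8 mm thick, bends at 228 mm height and runs level towards -x for 142 mm, its tip turned up to 262 mm at x = -148 mm: the twin hook. A grip 56 mm long fits between the rods
- hook_seat (a point): where the centre of the bail's grip comes to be when the pail hangs well: midway between the two hook arms, 110 mm to -x of the uprights, 235 mm above the worktop; the tips, 38 mm nearer to -x, stand 27 mm higher. Axes as the stand's; the arms point to -x
- bay_label (a point): centre of the barcode label (86 x 66 mm) on a blue plate 100 x 80 mm on its own upright, 180 mm to +y of the stand's origin, 130 mm above the worktop. Axes as the stand's: the label faces -x
- scanner_grip (a point): hand scanner lying on the rest mat, 150 mm long: a grey handle 36 mm wide and 34 mm high, blue head 56 mm wide and 38 mm high at the front. This point is in the handle near its centre of mass, half-way up (17 mm above the underside); +x is the way the scanner looks, z up. The head begins 42 mm ahead of this point, the tail ends 60 mm behind it. 0.14 kg
- scanner_window (a point): centre of the scanner's window in its front face: 90 mm ahead (+x) of the grip point and 2 mm higher; axes as the scanner's, it looks along +x. No trigger: it reads by itself when held in front of the label
- scanner: the same scanner; origin at the centre of its underside, 15 mm ahead of the grip point and 17 mm lower
- rest_mat: black rubber mat fixed on the worktop, 200 (x) x 110 (y) x 4 mm; origin at the centre of its underside. The scanner's rest
- syringe_a_barrel (a point): screw syringe of filling paste lying on the worktop, 112 mm long; round barrel 12 mm in diameter (free length 64 mm), a thin finger flange 26 mm wide and 18 mm high that starts 32 mm from this point towards +y, a screw knob 14 mm in diameter at the +y end. This point is on the barrel's axis in the middle of the barrel, 9 mm above the worktop when it lies; the syringe runs along its y axis from -40 mm to +72 mm of this point. Weight 17 g. May be absent (None from the start)
- syringe_b_barrel (a point): screw syringe of filling paste lying on the worktop, 112 mm long; round barrel 12 mm in diameter (free length 64 mm), a thin finger flange 26 mm wide and 18 mm high that starts 32 mm from this point towards +y, a screw knob 14 mm in diameter at the +y end. This point is on the barrel's axis in the middle of the barrel, 9 mm above the worktop when it lies; the syringe runs along its y axis from -40 mm to +72 mm of this point. Weight 17 g. May be absent (None from the start)
- syringe_c_barrel (a point): screw syringe of filling paste lying on the worktop, 112 mm long; round barrel 12 mm in diameter (free length 64 mm), a thin finger flange 26 mm wide and 18 mm high that starts 32 mm from this point towards +y, a screw knob 14 mm in diameter at the +y end. This point is on the barrel's axis in the middle of the barrel, 9 mm above the worktop when it lies; the syringe runs along its y axis from -40 mm to +72 mm of this point. Weight 17 g. May be absent (None from the start)
- syringe_d_barrel (a point): screw syringe of filling paste lying on the worktop, 112 mm long; round barrel 12 mm in diameter (free length 64 mm), a thin finger flange 26 mm wide and 18 mm high that starts 32 mm from this point towards +y, a screw knob 14 mm in diameter at the +y end. This point is on the barrel's axis in the middle of the barrel, 9 mm above the worktop when it lies; the syringe runs along its y axis from -40 mm to +72 mm of this point. Weight 17 g. May be absent (None from the start)
- timer: bystander: small white timer, 42 x 60 x 56 mm, origin at the centre of its underside
- drop_bottle: bystander: small brown dropper bottle, 33 mm in diameter, 102 mm high, origin at the centre of its underside

How it is judged:
By the outcome, as a careful person would: the job done as asked, in the order asked, and still so for the second after the job is handed in, with the robot touching nothing.
Of syringe_a, syringe_b, syringe_c, syringe_d only 2 to 4 are there at a start; the rules pass over those that are not, and their reading is None.
At some moment in a run one of syringe_a, syringe_b, syringe_c, syringe_d, scanner may be knocked a few centimetres aside while the robot is not near it.
It also fails if it takes over 210 s, if anything falls off the work surface, if the arm or the gripper's body presses on something with over 40 N, if the wrist force passes 120 N, or if a joint passes its speed limit or range.

### The arm

A 6-joint arm with a two-finger parallel gripper is mounted at the origin on a cart in front of the work surface, level with it; the furniture and walls round the work are solid. World frame = base frame: x ahead of the robot, y to its left, z up, the work surface at z = 0. Lengths are in m, angles in degrees, forces in N, time in s.
With the tool pointing down it reaches from about 0.35 to 0.875 m from the base axis. Payload 4.2 kg.
Tool frame: the origin (TCP) lies midway between the tips of the shut fingers; the grasp point (between the pads) lies 19 mm behind it; z points along the fingers, y is the direction in which the jaws open and shut (so a half turn about z gives the same grasp; the last joint's range is limited). The gripper opens to 87 mm and grips with 3 to 60 N. Pads are 19 mm wide; open, the fingers measure 117 mm over their backs; the gripper's body (75 mm by 190 mm) begins 51 mm behind the grasp point.
Start: joints at [-50.672, 22.042, 0.453, 0, -68.411, -14.817], TCP at [0.259, -0.569, 0.223] pointing down, gripper open.
Joint ranges: [-179.83, 179.83], [-69.29, 118.12], [-61.27, 80.66], [-181.25, 117.63], [-171.15, -9.14], [-177.46, 177.46]. Speed limits (degrees/s): [159.86, 159.86, 180, 180, 180, 180].

### API

Orientations are given as a 3x3 rotation matrix whose columns are the frame's x, y, z axes.
In Python, from station import sense, capture, calibration, finish_job gives the robot as it stands.
- The arm moves only by the tool carry_out, never from a script. Its argument "commands" is one flat list of numbers, 6 for each row, row after row: the shift along the tool's x, y, z in mm, then the turn, a rotation vector about the tool's x, y, z in rad. A call has 1 to 5 rows; each row shifts and turns the pose as measured when the row begins, along the tool's axes as they then stand; what a row does not reach is not made up. A row lasts 1/8 s, in which the tool goes at most 62.5 mm and 10.7 degrees, less where a joint would pass 70% of its speed; a pose out of reach is approached as far as the arm can. A call is refused whole if a number of a shift passes 62.5 or a number of a turn 0.188, either way. A call with a gripper value outside its range is refused whole. "grip" is the finger opening in mm, from 0 to 87, set as the call begins (left out, the last holds). The fingers move at their own pace and stop on an object; the grip force is fixed at half the most. Time passes only in rows, so rows that do not move let the fingers close. It gives the time, the measured TCP pose, the force and the opening at its end, in the units of the state.
- sense(): the state, without advancing time (a new reading comes with each control period).
- capture(name): name is "side" or "top" or "wrist"; returns the picture (480x640x3 uint8, red, green, blue); there is no depth.
- calibration(name): a dict with "fx", "fy", "cx", "cy" (pixels), "rvec" (rotation vector, rad) and "tvec" (3), from world to camera coordinates, as OpenCV has them. Camera axes: x right, y down, z forward; pixel columns grow to the right and rows downward; lengths in m; the calibration is good to about 2 mm. The wrist camera is an equidistant fisheye: a pixel r from the principal point sees the ray r / f radians off the axis. A picture is of the moment at which its call begins: read the wrist's pose just before it. calibration takes no time and is no camera call; for the wrist camera it gives the pose at the moment of the call.
- finish_job(): hands the job in, once; it reports no verdict.
The state is a dict: "time_s": time; "joints": joint angles; "joint_velocities": joint speeds; "effort": joint torques, N m; "tcp_pos": TCP position; "ee_rot": TCP orientation; "wrist_force": force on the tool from outside, world axes, zero at the start; "moment": the same for the moment, N m; "gripper_width": opening from 0.0 (shut) to 1.0 (fully open).
Only numpy, scipy, OpenCV 4.12 (cv2) and the standard library are available. Lean on these libraries where they do the work, as an engineer would, in place of code of your own. Each camera call takes 0.05 s, during which the arm holds its last target.

## Working session

There is one attempt and no reset: what is moved stays moved. The work goes in short steps, Python scripts to look and compute and a tool call to move; the robot and the scene stay as the last step left them, time stands still between calls to the robot, and variables do not carry over. Pictures are saved under pics/ and viewed, and the job is handed in when it is done.

Besides the shell and the picture viewer there is one more tool, called after ">>>" by a JSON object that holds its "name" and its "arguments", one argument or row to a line. carry_out: Moves the arm, as the interface text tells. Its arguments: {"type":"object","properties":{"commands":{"type":"array"},"grip":{"type":"number"}},"required":["commands"]}

```bash
ls -la; mkdir -p pics
python3 - <<'E'
from station import sense,capture,calibration
import cv2
print(sense())
for n in ["side","top","wrist"]:
    print(n,calibration(n))
    cv2.imwrite(f"pics/{n}0.png",capture(n)[:,:,::-1])
E
```

```text
total 12
drwxr-xr-x  3 agent agent 4096 Dec  7 15:46 .
drwxr-xr-x 23 root  root  4096 Dec  7 15:46 ..
drwxr-xr-x  2 agent agent 4096 Dec  7 15:46 pics
{'time_s': 0.0, 'joints': array([-5.06722530e+01,  2.20887591e+01,  3.80169887e-01, -3.05575136e-02,
       -6.84095716e+01, -1.48170080e+01]), 'joint_velocities': array([-0.02966976,  0.03196227, -0.10188679, -0.1005187 ,  0.00809975,
        0.00041668]), 'effort': array([ 2.08616293e-04, -3.90668142e+01,  1.87411362e+01,  4.21991721e+00,
        1.08966592e-02, -1.98080729e-04]), 'tcp_pos': array([ 0.25907196, -0.56811938,  0.22147929]), 'ee_rot': array([[-9.09965117e-01, -4.14683774e-01, -9.23356438e-04],
       [-4.14684799e-01,  9.09963115e-01,  1.90950086e-03],
       [ 4.83812767e-05,  2.12048106e-03, -9.99997751e-01]]), 'wrist_force': array([8.11879427e-05, 5.63761579e-01, 2.29262379e-01]), 'moment': array([-0.00859131,  0.03310929, -0.05958519]), 'gripper_width': 0.9998777992785812}
side {'fx': 504.43172359368305, 'fy': 504.43172359368305, 'cx': 314.1606049055126, 'cy': 242.08460180166705, 'rvec': array([ 0.07206637, -2.5909696 ,  1.7666297 ]), 'tvec': array([0.57575963, 0.15055562, 1.21584033])}
top {'fx': 435.2463211356223, 'fy': 435.2463211356223, 'cx': 321.2176751624653, 'cy': 233.5298733977056, 'rvec': array([ 2.11507214, -2.155886  ,  0.16418716]), 'tvec': array([0.04054077, 0.59023291, 1.06556403])}
wrist {'fx': 371.64829954431775, 'fy': 371.64829954431775, 'cx': 317.3886897535014, 'cy': 237.28801689253532, 'rvec': array([-1.61640409, -2.51223191, -0.32538464]), 'tvec': array([ 0.6240627 , -0.03079144,  0.38960792])}
```

View pics/side0.png

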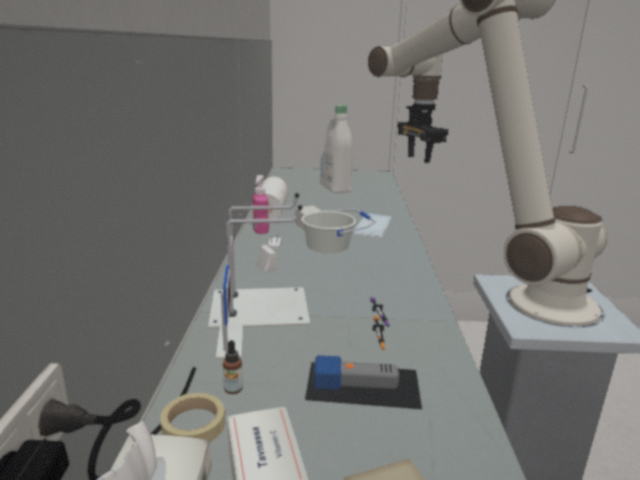

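View pics/top0.png

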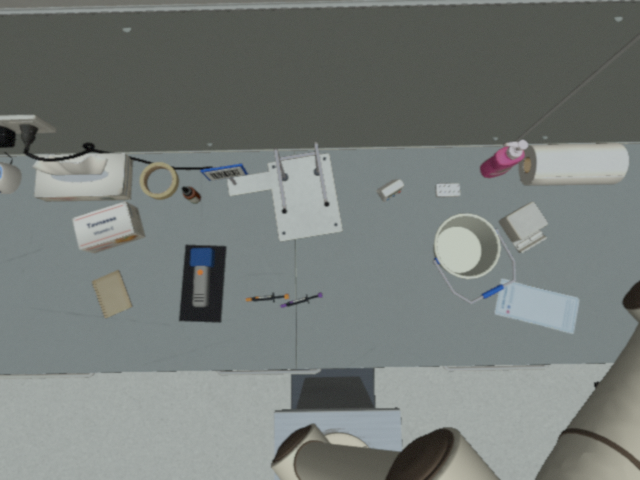

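View pics/wrist0.png

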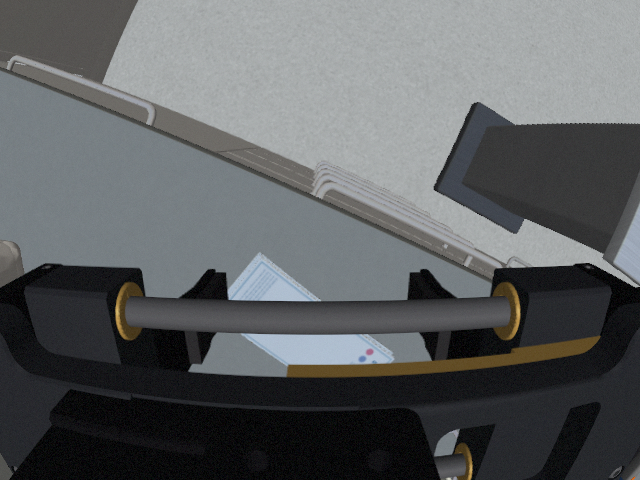

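```bash
cat > h.py <<'E'
import numpy as np,cv2
from station import sense,capture,calibration
def cal(n):
    c=calibration(n);K=np.array([[c['fx'],0,c['cx']],[0,c['fy'],c['cy']],[0,0,1]])
    R=cv2.Rodrigues(np.array(c['rvec']))[0];return K,R,np.array(c['tvec'])
def ray(n,u,v,C=None):
    K,R,t=C or cal(n)
    x=(u-K[0,2])/K[0,0];y=(v-K[1,2])/K[1,1]
    if n=='wrist':
        r=np.hypot(x,y);s=np.sin(r)/r if r>1e-9 else 1
        d=np.array([x*s,y*s,np.cos(r)])
    else: d=np.array([x,y,1])
    d=R.T@d
    return -R.T@t,d/np.linalg.norm(d)
def onz(n,u,v,z,C=None):
    o,d=ray(n,u,v,C);return o+d*(z-o[2])/d[2]
def tri(a,b):
    (o1,d1),(o2,d2)=a,b
    A=np.stack([d1,-d2],1);s=np.linalg.lstsq(A,o2-o1,rcond=None)[0]
    p=o1+d1*s[0];q=o2+d2*s[1];return (p+q)/2,np.linalg.norm(p-q)
def proj(n,p,C=None):
    K,R,t=C or cal(n);X=R@np.asarray(p)+t
    if n=='wrist':
        th=np.arctan2(np.hypot(X[0],X[1]),X[2]);h=np.hypot(X[0],X[1])
        return K[0,0]*th*X[0]/h+K[0,2],K[1,1]*th*X[1]/h+K[1,2]
    return K[0,0]*X[0]/X[2]+K[0,2],K[1,1]*X[1]/X[2]+K[1,2]
def save(n,f,box=None,s=1):
    im=capture(n)
    o=im[:,:,::-1]
    if box: x0,y0,x1,y1=box;o=o[y0:y1,x0:x1]
    cv2.imwrite(f"pics/{f}.png",cv2.resize(o,None,fx=s,fy=s,interpolation=cv2.INTER_CUBIC));return im
E
python3 - <<'E'
from h import *
im=cv2.imread('pics/top0.png')
cv2.imwrite('pics/ta.png',cv2.resize(im[130:340,410:590],None,fx=4,fy=4)[:600] if 0 else cv2.resize(im[130:330,410:590],None,fx=3,fy=3))
cv2.imwrite('pics/tb.png',cv2.resize(im[140:340,170:420],None,fx=3,fy=3))
for nm,u,v,z in [('orange',267,297,.009),('purple',301,300,.009),('timer?',525,222,.05),('box',390,188,.04),('wh',448,190,.01),('pailc',467,246,.084),('sleeve',493,291,.072),('mat',203,283,.004),('bottle',191,194,.1),('label',223,172,.13)]:
    print(nm,onz('top',u,v,z).round(3))
E
```

```text
orange [0.434 0.173 0.009]
purple [0.424 0.085 0.009]
timer? [ 0.61  -0.491  0.05 ]
box [ 0.709 -0.153  0.04 ]
wh [ 0.708 -0.313  0.01 ]
pailc [ 0.547 -0.328  0.084]
sleeve [ 0.437 -0.387  0.072]
mat [0.473 0.341 0.004]
bottle [0.688 0.35  0.1  ]
label [0.733 0.264 0.13 ]
```

View pics/ta.png

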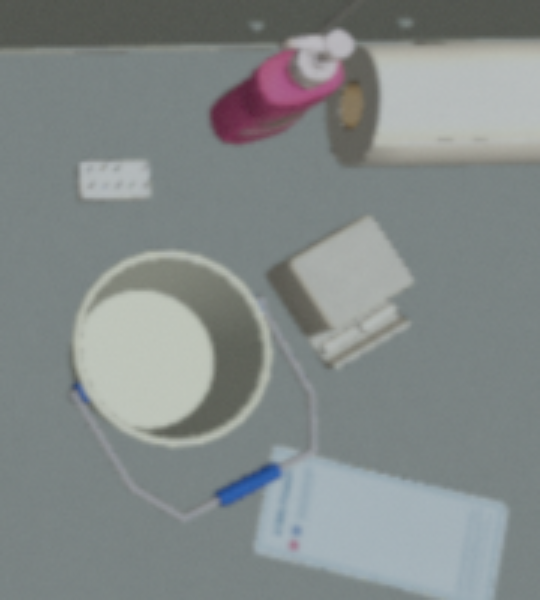

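View pics/tb.png

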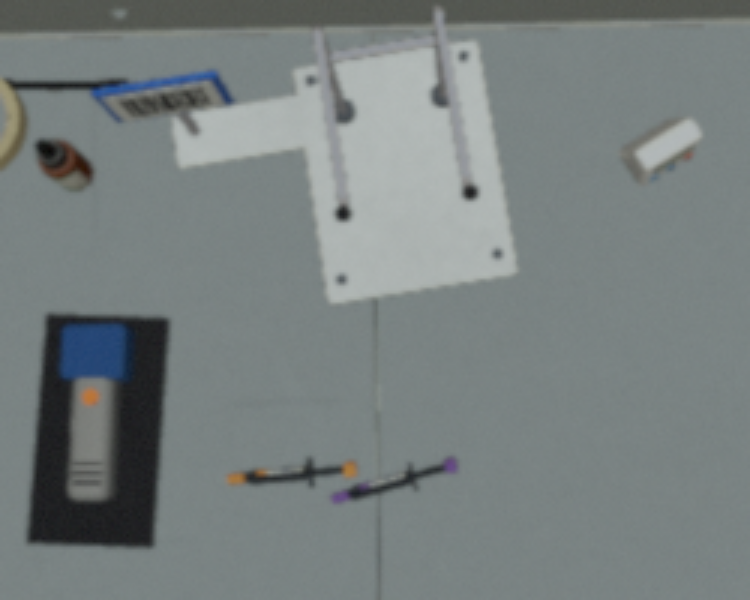

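```bash
cat > m.py <<'E'
from h import *
def blobs(im,lo,hi,box,mn=3):
    hsv=cv2.cvtColor(im,cv2.COLOR_RGB2HSV);m=cv2.inRange(hsv,lo,hi)
    z=np.zeros_like(m);x0,y0,x1,y1=box;z[y0:y1,x0:x1]=m[y0:y1,x0:x1]
    n,l,s,c=cv2.connectedComponentsWithStats(z)
    return sorted([(s[i,4],c[i].round(1).tolist(),s[i,:4].tolist()) for i in range(1,n) if s[i,4]>=mn],key=lambda q:-q[0]),z
E
python3 - <<'E'
from m import *
im=cv2.imread('pics/top0.png')[:,:,::-1].copy()
sd=cv2.imread('pics/side0.png')[:,:,::-1].copy()
for nm,lo,hi in [('orange',(5,120,100),(25,255,255)),('purple',(120,60,50),(160,255,255))]:
    b,_=blobs(im,lo,hi,(235,270,340,330),2); print(nm,b)
    b2,_=blobs(sd,lo,hi,(350,280,400,355),2); print(' side',b2)
b,z=blobs(im,(100,150,60),(125,255,255),(400,230,530,320),2);print('sleeve',b)
ys,xs=np.nonzero(z[:, :]);
print(blobs(im,(100,120,60),(125,255,255),(180,150,260,280),5)[0])
g=im[250:345,170:235].max(2);print('mat')
m=(im.max(2)<70).astype(np.uint8);m[:, :165]=0;m[:235]=0;m[340:]=0;m[:,240:]=0
m=cv2.morphologyEx(m,cv2.MORPH_CLOSE,np.ones((25,25)))
c=max(cv2.findContours(m,0,2)[0],key=cv2.contourArea);r=cv2.minAreaRect(c);print(r)
P=np.array([onz('top',*p,.004)[:2] for p in cv2.boxPoints(r)]);print(P.round(3),P.mean(0))
# table edges
for v in (152,366): print(onz('top',320,v,0))
# purple/orange hsv
hsv=cv2.cvtColor(im,cv2.COLOR_RGB2HSV)
for u,v in [(286,296),(249,299),(283,305),(320,295)]: print(u,v,hsv[v,u])
E
```

```text
orange [(np.int32(14), [248.5, 299.0], [246, 298, 6, 3]), (np.int32(12), [285.8, 296.0], [284, 294, 4, 5]), (np.int32(4), [256.2, 297.2], [255, 297, 3, 2])]
 side [(np.int32(18), [381.9, 344.6], [380, 342, 4, 7]), (np.int32(11), [375.5, 317.6], [374, 316, 4, 4]), (np.int32(2), [379.5, 337.5], [379, 337, 2, 2])]
purple [(np.int32(15), [319.6, 294.6], [318, 293, 4, 4]), (np.int32(15), [283.6, 305.1], [281, 304, 6, 3]), (np.int32(6), [290.8, 302.2], [290, 301, 3, 3])]
 side [(np.int32(19), [386.2, 322.3], [384, 320, 5, 6]), (np.int32(10), [372.2, 299.0], [371, 298, 4, 3]), (np.int32(5), [382.2, 316.4], [381, 316, 3, 2])]
sleeve [(np.int32(93), [492.4, 291.0], [483, 285, 20, 13])]
[(np.int32(411), [201.0, 256.6], [189, 248, 24, 19]), (np.int32(113), [221.9, 167.8], [201, 164, 46, 10])]
mat
((202.35531616210938, 283.025390625), (40.89580535888672, 76.94680786132812), 4.085616588592529)
[[0.379 0.4  ]
 [0.579 0.392]
 [0.569 0.284]
 [0.37  0.295]] [0.47430472 0.34266137]
[0.82560549 0.02861365 0.        ]
[0.25749056 0.03887863 0.        ]
286 296 [ 17 161 168]
249 299 [ 16 159 164]
283 305 [134 106 130]
320 295 [134 114 134]
```

Run:
```python
from m import *
T=lambda a,b:tri(ray('top',*a),ray('side',*b))
for n,a,b in [('o tip',(248.5,299),(381.9,344.6)),('o knob',(285.8,296),(375.5,317.6)),('p tip',(283.6,305.1),(386.2,322.3)),('p knob',(319.6,294.6),(372.2,299))]:
    p,e=T(a,b);print(n,p.round(4),round(e,4),onz('top',*a,.009).round(4))
im=cv2.imread('pics/top0.png')[:,:,::-1].copy()
# pail rim
g=cv2.cvtColor(im,cv2.COLOR_RGB2HSV)
print(g[230:260:6,425:450:3].tolist())
sd=cv2.imread('pics/side0.png')
cv2.imwrite('pics/sa.png',cv2.resize(sd[180:340,200:400],None,fx=4,fy=4)[:600])
cv2.imwrite('pics/tc.png',cv2.resize(im[140:250,190:350,::-1],None,fx=5,fy=5))
cv2.imwrite('pics/tp.png',cv2.resize(im[205:315,425:545,::-1],None,fx=5,fy=5))
```

```text
o tip [0.4299 0.2206 0.0091] 0.0012 [0.4293 0.2207 0.009 ]
o knob [0.4359 0.1235 0.0152] 0.0017 [0.4352 0.1241 0.009 ]
p tip [0.4127 0.1299 0.0083] 0.0014 [0.412  0.1299 0.009 ]
p knob [0.4376 0.0364 0.0152] 0.0012 [0.4371 0.0366 0.009 ]
[[[93, 19, 132], [84, 19, 133], [87, 19, 132], [87, 18, 131], [60, 10, 148], [45, 15, 166], [45, 20, 153], [48, 13, 193], [45, 13, 196]], [[90, 18, 131], [90, 17, 132], [90, 18, 130], [77, 13, 135], [41, 15, 184], [48, 13, 195], [48, 13, 197], [46, 14, 196], [48, 13, 196]], [[93, 18, 129], [87, 18, 130], [93, 18, 131], [50, 15, 155], [47, 12, 185], [48, 13, 196], [48, 13, 195], [50, 12, 196], [48, 13, 197]], [[93, 21, 131], [90, 18, 131], [90, 16, 128], [44, 20, 138], [48, 14, 186], [47, 12, 196], [50, 12, 196], [50, 12, 195], [48, 13, 196]], [[90, 16, 131], [90, 17, 133], [90, 17, 132], [55, 14, 107], [47, 12, 186], [48, 13, 196], [48, 13, 197], [50, 12, 196], [48, 13, 197]]]
```

View pics/sa.png

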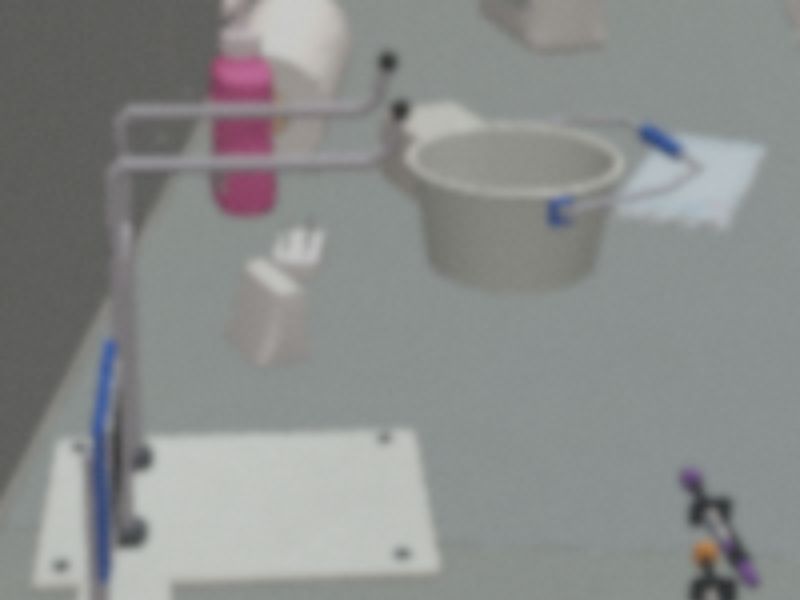

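View pics/tc.png

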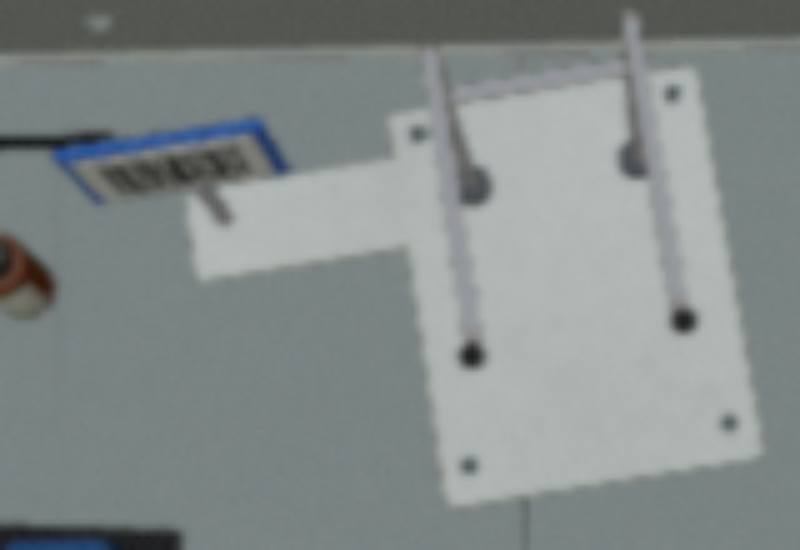

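View pics/tp.png

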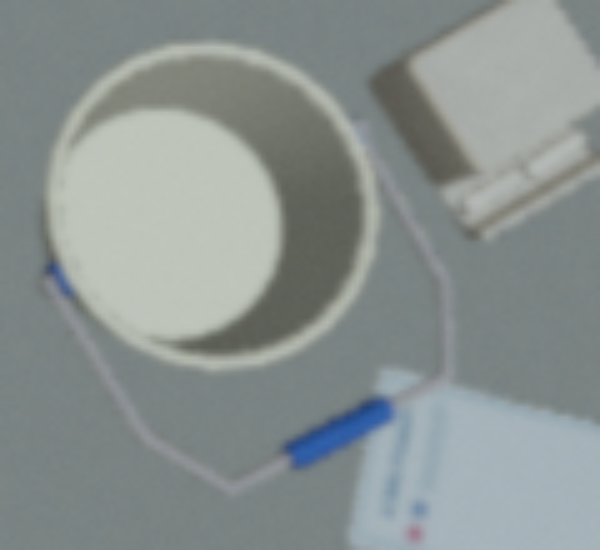

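Run:
```python
from m import *
T=lambda a,b:tri(ray('top',*a),ray('side',*b))
a,e1=T((284,210.6),(300,207));b,e2=T((326.6,204),(297,195.5));print('tips',a,e1,b,e2)
a2=onz('top',284,210.6,.262);b2=onz('top',326.6,204,.262);print(a2,b2,np.linalg.norm(a2-b2))
ang=lambda d:np.degrees(np.arctan2(d[1],d[0]))
print('y dir',ang(a2-b2)-90)
c=[onz('top',190+x/5,140+y/5,.008) for x,y in [(395,118),(690,72),(762,453),(447,503)]]
print('plate',np.round(c,3),ang(c[0]-c[3]),ang(c[1]-c[2]),ang(c[0]-c[1])-90,ang(c[3]-c[2])-90)
m=np.mean(c,0);print(m)
y=np.deg2rad(ang(np.mean([c[0],c[1]],0)-np.mean([c[2],c[3]],0)))
X=np.array([np.cos(y),np.sin(y)]);Y=np.array([-X[1],X[0]])
O1=m[:2]+X*.06;print('yaw',np.degrees(y),'O from plate',O1,'O from tips',((a2+b2)/2)[:2]+X*.148)
for O in (O1,((a2+b2)/2)[:2]+X*.148): print('seat',O-X*.11,'label',O+Y*.18)
# label corners of blue plate
L=[(55,152),(262,120),(290,172),(97,202)]
for z,k in zip([.17,.17,.09,.09],L): print(onz('top',190+k[0]/5,140+k[1]/5,z))
r=onz('top',467.6,246,.084);print('pail',r, [np.linalg.norm(onz('top',425+x/5,205+y/5,.084)-r) for x,y in [(47,205),(380,205),(213,42),(213,368)]])
w1=onz('top',425+232/5,205+490/5,.072);w2=onz('top',425+448/5,205+378/5,.072);s=onz('top',492.4,291,.072)
print(w1,w2,'sleeve',s,(w1+w2)/2,'bail ydir',ang(w1-w2)-90,'x dir',ang(r-s),np.linalg.norm((r-s)[:2]))
h1=onz('top',425+55/5,205+277/5,.072);h2=onz('top',425+360/5,205+125/5,.072);print('hinge',h1,h2,(h1+h2)/2)
sd=cv2.imread('pics/side0.png')[:,:,::-1].copy()
bs=blobs(sd,(100,150,60),(125,255,255),(350,200,390,230))[0];print(bs)
print(T((492.4,291),bs[0][1]))
```

```text
tips [0.60701289 0.10502015 0.25783882] 3.93881485547122e-05 [0.61966743 0.01588036 0.25628926] 4.142039086242223e-05
[0.60608915 0.10464149 0.262     ] [0.61832705 0.01593412 0.262     ] 0.08954755855809214
y dir 7.854837294771045
plate [[ 0.793  0.168  0.008]
 [ 0.815  0.007  0.008]
 [ 0.604 -0.027  0.008]
 [ 0.58   0.14   0.008]] 7.416420863356789 9.062999068213617 8.028816054846018 8.003778978482941
[0.69815234 0.0720701  0.008     ]
yaw 8.239895363320285 O from plate [0.75753294 0.08066919] O from tips [0.75868025 0.08149888]
seat [0.64866851 0.0649042 ] label [0.73173569 0.25881099]
seat [0.64981581 0.06573389] label [0.73288299 0.25964068]
[0.7256751  0.30606572 0.17      ]
[0.73915953 0.2096211  0.17      ]
[0.73829597 0.21043035 0.09      ]
[0.72470391 0.30736248 0.09      ]
pail [ 0.54692399 -0.32948003  0.084     ] [np.float64(0.08130966223357959), np.float64(0.08170481319091286), np.float64(0.08173849391569199), np.float64(0.07980702459359688)]
[ 0.40873379 -0.33266613  0.072     ] [ 0.46087685 -0.44211676  0.072     ] sleeve [ 0.43666999 -0.38588775  0.072     ] [ 0.43480532 -0.38739145  0.072     ] bail ydir 25.473460528750635 x dir 27.095016177913593 0.12384576527823997
hinge [ 0.51412798 -0.25306694  0.072     ] [ 0.58719538 -0.40951742  0.072     ] [ 0.55066168 -0.33129218  0.072     ]
[]Traceback (most recent call last):
  File "<stdin>", line 23, in <module>
IndexError: list index out of range
```

```bash
cat > plan.py <<'E'
import sys,json
from h import *
from scipy.spatial.transform import Rotation as Ro, Slerp
def down(ang,tilt=None):
    a=np.radians(ang);x=np.array([np.cos(a),np.sin(a),0]);z=np.array([0,0,-1.]);return np.stack([x,np.cross(z,x),z],1)
def plan(way,step=55,rot=9,maxrows=60):
    """way: list of (pos, R or angle); prints calls of <=5 rows"""
    s=sense();p=s['tcp_pos']*1000;R=Ro.from_matrix(s['ee_rot']).as_matrix()
    rows=[]
    for w in way:
        q=np.array(w[0])*1000;Q=down(w[1]) if np.isscalar(w[1]) else w[1];st=w[2] if len(w)>2 else step
        rv=Ro.from_matrix(R.T@Q).as_rotvec()
        n=max(1,int(np.ceil(max(np.linalg.norm(q-p)/st,np.degrees(np.linalg.norm(rv))/rot))))
        p0,R0=p.copy(),R.copy()
        for i in range(n):
            tp=p0+(q-p0)*(i+1)/n;tR=R0@Ro.from_rotvec(rv*(i+1)/n).as_matrix()
            d=np.round(R.T@(tp-p),0 if st>10 else 1);r=np.round(Ro.from_matrix(R.T@tR).as_rotvec(),2 if st>10 else 3)
            rows.append(np.r_[d,r]);p=p+R@d;R=R@Ro.from_rotvec(r).as_matrix()
    for i in range(0,len(rows),5):
        print(json.dumps([float(x)+0 if x%1 else int(x) for x in np.concatenate(rows[i:i+5])]))
    print('end',(p/1000).round(4),len(rows))
def st():
    s=sense();R=s['ee_rot'];print('t',round(s['time_s'],2),'p',s['tcp_pos'].round(4),'ang',np.degrees(np.arctan2(R[1,0],R[0,0])).round(1),'zdn',R[:,2].round(3),'F',s['wrist_force'].round(1),'g',round(s['gripper_width']*87,1),'j',s['joints'].round(0))
E
python3 - <<'E'
from plan import *
st();plan([((.4317,.1857,.10),-86.3)])
E
```

```text
t 0.15 p [ 0.2592 -0.5683  0.2217] ang -155.5 zdn [-0.001  0.001 -1.   ] F [-0.3 -0.2 -0.1] g 86.9 j [-51.  22.   0.  -0. -68. -15.]
[-31, 41, 8, 0, 0, -0.08, -35, 38, 8, 0, 0, -0.08, -37, 36, 9, 0, 0, -0.08, -40, 32, 8, 0, 0, -0.08, -43, 29, 8, 0, 0, -0.08]
[-45, 26, 8, 0, 0, -0.08, -46, 21, 8, 0, 0, -0.08, -49, 18, 8, 0, 0, -0.08, -49, 15, 9, 0, 0, -0.08, -51, 10, 8, 0, 0, -0.09]
[-51, 5, 8, 0, 0, -0.08, -52, 2, 8, 0, 0, -0.08, -51, -3, 8, 0, 0, -0.08, -51, -7, 8, 0, 0, -0.08, -51, -11, 9, 0, 0, -0.08]
end [0.4321 0.186  0.0997] 15
```

>>> {"name": "carry_out", "arguments": {
  "commands": [-31, 41, 8, 0, 0, -0.08, -35, 38, 8, 0, 0, -0.08, -37, 36, 9, 0, 0, -0.08, -40, 32, 8, 0, 0, -0.08, -43, 29, 8, 0, 0, -0.08],
  "grip": 60
}}

```text
time_s: 0.78
tcp_pos: [0.3162, -0.3126, 0.1776]
ee_rot: [[-0.672, -0.741, -0.002], [-0.741, 0.672, 0.002], [-0.0, 0.003, -1.0]]
wrist_force: [1.1, 0.2, 0.0]
gripper_width: 0.697
```

>>> {"name": "carry_out", "arguments": {
  "commands": [-45, 26, 8, 0, 0, -0.08, -46, 21, 8, 0, 0, -0.08, -49, 18, 8, 0, 0, -0.08, -49, 15, 9, 0, 0, -0.08, -51, 10, 8, 0, 0, -0.09]
}}

```text
time_s: 1.4
tcp_pos: [0.3709, -0.0523, 0.1365]
ee_rot: [[-0.308, -0.951, 0.002], [-0.951, 0.308, 0.002], [-0.003, -0.001, -1.0]]
wrist_force: [0.1, -1.1, 0.5]
gripper_width: 0.69
```

>>> {"name": "carry_out", "arguments": {
  "commands": [-51, 5, 8, 0, 0, -0.08, -52, 2, 8, 0, 0, -0.08, -51, -3, 8, 0, 0, -0.08, -51, -7, 8, 0, 0, -0.08, -51, -11, 9, 0, 0, -0.08]
}}

```text
time_s: 2.02
tcp_pos: [0.4226, 0.21, 0.0958]
ee_rot: [[0.103, -0.995, 0.004], [-0.995, -0.103, 0.003], [-0.003, -0.004, -1.0]]
wrist_force: [0.7, -0.2, 0.4]
gripper_width: 0.687
```

Run:
```python
from plan import *
st();plan([((.4317,.1857,.10),-86.3)])
save('top','t1');save('wrist','w1')
```

```text
t 2.02 p [0.4226 0.21   0.0958] ang -84.1 zdn [ 0.004  0.003 -1.   ] F [ 0.7 -0.2  0.4] g 59.7 j [ 46.  15. -31.   0. -44. -40.]
[25, -7, -4, 0, 0, 0.04]
end [0.4322 0.1858 0.0997] 1
```

View pics/w1.png

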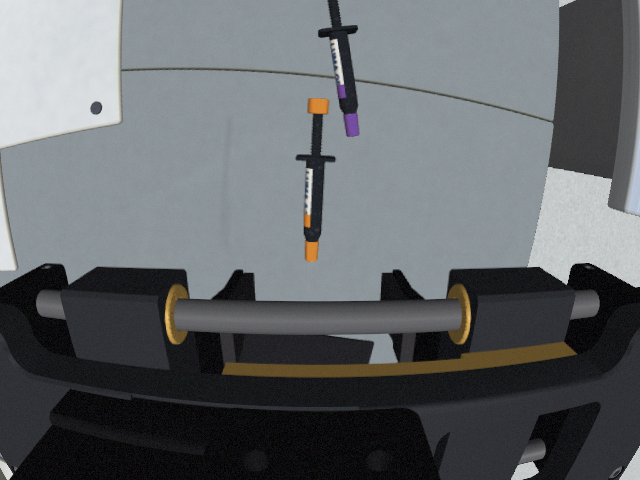

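View pics/t1.png

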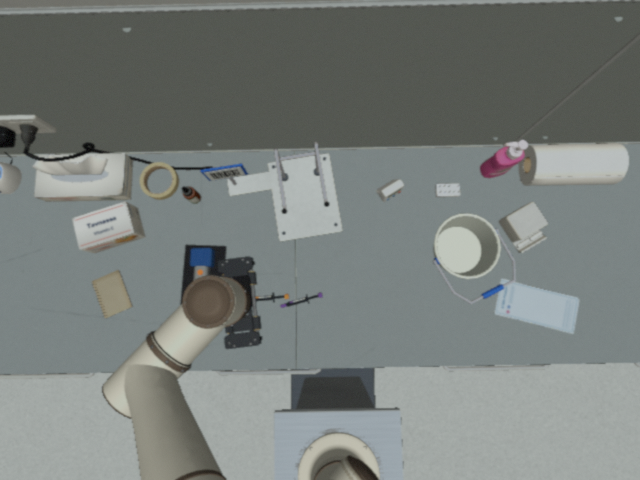

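Run:
```python
from plan import *
for n,u,v,z in [('o tipend',311,261,.009),('o flange',316,157,.009),('o knobend',318,98,.009),('p tipend',353,136,.009),('p flange',338,31,.009)]: print(n,onz('wrist',u,v,z).round(4))
plan([((.4317,.1857,.06),-86.3),((.4317,.1857,.002),-86.3,25)])
```

```text
o tipend [0.4275 0.2264 0.009 ]
o flange [0.4316 0.1542 0.009 ]
o knobend [0.4344 0.1148 0.009 ]
p tipend [0.4088 0.1374 0.009 ]
p flange [0.4262 0.0667 0.009 ]
[28, -5, 35, -0.01, 0, 0.04, 0, 0, 19, 0, 0, 0, 0, 0, 20, 0, 0, 0, 0, 0, 19, 0, 0, 0]
end [0.4319 0.1856 0.0022] 4
```

>>> {"name": "carry_out", "arguments": {
  "commands": [27, -5, 35, 0, 0, 0.04, -1, 0, 19, 0, 0, 0, 0, 0, 20, 0, 0, 0, 0, 0, 0, 0, 0, 0],
  "grip": 45
}}

```text
time_s: 2.62
tcp_pos: [0.4318, 0.1866, 0.0192]
ee_rot: [[0.065, -0.998, 0.004], [-0.998, -0.065, 0.003], [-0.003, -0.004, -1.0]]
wrist_force: [0.1, 0.7, 0.4]
gripper_width: 0.519
```

Run:
```python
from plan import *
st();plan([((.431,.1863,.002),-86.3,9)])
save('wrist','w2')
```

```text
t 2.62 p [0.4318 0.1866 0.0192] ang -86.3 zdn [ 0.004  0.003 -1.   ] F [0.1 0.7 0.4] g 45.1 j [ 43.  22. -35.   0. -32. -40.]
[0.2, 0.4, 8.6, -0.002, 0.001, 0, 0.1, 0.5, 8.6, -0.002, 0.002, 0]
end [0.431  0.1863 0.002 ] 2
```

View pics/w2.png

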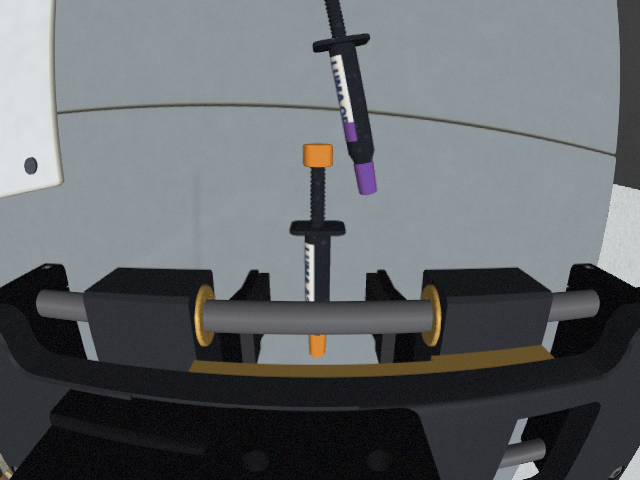

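>>> {"name": "carry_out", "arguments": {
  "commands": [0, 0, 8, 0, 0, 0, 0, 0, 8.5, 0, 0, 0, 0, 0, 0, 0, 0, 0]
}}

```text
time_s: 3.05
tcp_pos: [0.4337, 0.1881, 0.0044]
ee_rot: [[0.065, -0.998, 0.009], [-0.998, -0.065, 0.007], [-0.007, -0.01, -1.0]]
wrist_force: [-0.2, 1.1, -0.1]
gripper_width: 0.514
```

>>> {"name": "carry_out", "arguments": {
  "commands": [0, 0, 0, 0, 0, 0, 0, 0, 0, 0, 0, 0, 0, 0, 0, 0, 0, 0, 0, 0, 0, 0, 0, 0],
  "grip": 0
}}

```text
time_s: 3.55
tcp_pos: [0.4341, 0.1885, 0.0051]
ee_rot: [[0.066, -0.998, 0.01], [-0.998, -0.066, 0.008], [-0.008, -0.011, -1.0]]
wrist_force: [-0.3, -0.0, -0.2]
gripper_width: 0.151
```

Run:
```python
from plan import *
st()
# knob dir in pail: choose tool angle A (tool x = knob dir); TCP = centre -16mm*dir
for A in (-120,):
    a=np.radians(A);c=np.array([.5475,-.3295])-.016*np.array([np.cos(a),np.sin(a)])
    print(c)
    plan([((.431,.186,.14),-86.3,50),((c[0],c[1],.17),A),((c[0],c[1],.05),A,40)])
```

```text
t 3.55 p [0.4341 0.1885 0.0051] ang -86.2 zdn [ 0.01   0.008 -1.   ] F [-0.3 -0.  -0.2] g 13.1 j [ 43.  24. -36.   0. -29. -40.]
[ 0.5555     -0.31564359]
[0, 1, -45, 0, 0, 0, 1, 0, -45, -0.01, 0.01, 0, 1, 1, -45, 0, 0, 0, 51, -9, -3, 0, 0, 0.06, 50, -12, -3, 0, 0, 0.06]
[49, -15, -3, 0, 0, 0.06, 49, -18, -2, 0, 0, 0.06, 47, -21, -3, 0, 0, 0.05, 46, -24, -3, 0, 0, 0.06, 45, -26, -3, 0, 0, 0.06]
[43, -28, -3, 0, 0, 0.06, 41, -31, -3, 0, 0, 0.06, 39, -34, -3, 0, 0, 0.06, 0, 0, 30, 0, 0, 0, 0, 0, 30, 0, 0, 0]
[0, 0, 30, 0, 0, 0, 0, 0, 30, 0, 0, 0]
end [ 0.5557 -0.3157  0.0504] 17
```

>>> {"name": "carry_out", "arguments": {
  "commands": [0, 1, -45, 0, 0, 0, 1, 0, -45, -0.01, 0.01, 0, 1, 1, -45, 0, 0, 0, 51, -9, -3, 0, 0, 0.06, 50, -12, -3, 0, 0, 0.06]
}}

```text
time_s: 4.18
tcp_pos: [0.4565, 0.0859, 0.1513]
ee_rot: [[-0.051, -0.999, 0.002], [-0.999, 0.051, -0.004], [0.004, -0.002, -1.0]]
wrist_force: [0.7, -0.6, 0.3]
gripper_width: 0.129
```

>>> {"name": "carry_out", "arguments": {
  "commands": [49, -15, -3, 0, 0, 0.06, 49, -18, -2, 0, 0, 0.06, 47, -21, -3, 0, 0, 0.05, 46, -24, -3, 0, 0, 0.06, 45, -26, -3, 0, 0, 0.06]
}}

```text
time_s: 4.8
tcp_pos: [0.5202, -0.1728, 0.1679]
ee_rot: [[-0.341, -0.94, 0.005], [-0.94, 0.341, -0.002], [0.001, -0.006, -1.0]]
wrist_force: [0.9, 0.3, -0.2]
gripper_width: 0.131
```

>>> {"name": "carry_out", "arguments": {
  "commands": [43, -28, -3, 0, 0, 0.06, 41, -31, -3, 0, 0, 0.06]
}}

```text
time_s: 5.05
tcp_pos: [0.5439, -0.2761, 0.1743]
ee_rot: [[-0.455, -0.89, 0.005], [-0.89, 0.455, -0.002], [-0.0, -0.005, -1.0]]
wrist_force: [0.4, 0.7, -1.0]
gripper_width: 0.126
```

Run:
```python
from plan import *
st()
plan([((.5555,-.3156,.15),-120,40),((.5555,-.3156,.05),-120,33)])
save('wrist','w3')
```

```text
t 5.05 p [ 0.5439 -0.2761  0.1743] ang -117.1 zdn [ 0.005 -0.002 -1.   ] F [ 0.4  0.7 -1. ] g 10.9 j [-12.  23.  -6.   0. -61. -15.]
[15, -14, 12, 0, 0, 0.03, 14, -15, 12, -0.01, 0, 0.02, 0, 0, 25, 0, 0, 0, 0, 0, 25, 0, 0, 0, 0, 0, 25, 0, 0, 0]
[1, 0, 25, 0, 0, 0]
end [ 0.5552 -0.316   0.0505] 6
```

View pics/w3.png

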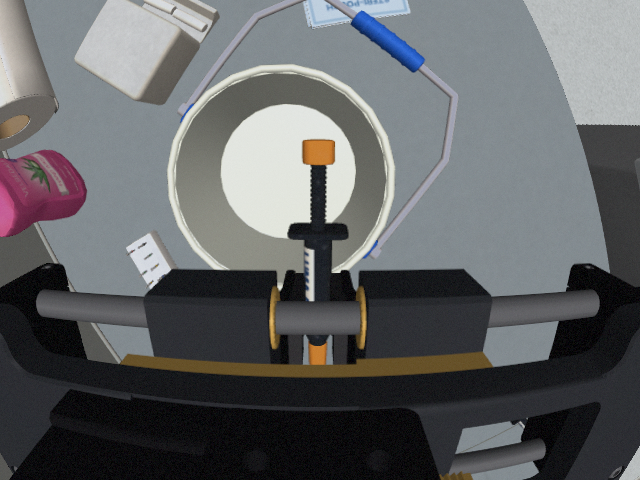

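Run:
```python
from plan import *
for u,v,z in [(288,170,.006),(170,175,.084),(395,180,.084),(281,65,.084),(388,41,.072),(364,20,.072),(414,64,.072)]: print(onz('wrist',u,v,z).round(4))
```

```text
[ 0.5493 -0.3338  0.006 ]
[ 0.6173 -0.3742  0.084 ]
[ 0.4783 -0.2965  0.084 ]
[ 0.5113 -0.4022  0.084 ]
[ 0.435  -0.3873  0.072 ]
[ 0.443  -0.4089  0.072 ]
[ 0.4257 -0.3642  0.072 ]
```

>>> {"name": "carry_out", "arguments": {
  "commands": [15, -14, 12, 0, 0, 0.03, 14, -15, 12, -0.01, 0, 0.02, 0, 0, 25, 0, 0, 0, 0, 0, 25, 0, 0, 0, 0, 0, 25, 0, 0, 0]
}}

```text
time_s: 5.72
tcp_pos: [0.5577, -0.3247, 0.0736]
ee_rot: [[-0.509, -0.861, 0.001], [-0.861, 0.509, -0.001], [0.0, -0.001, -1.0]]
wrist_force: [0.1, -0.5, -0.1]
gripper_width: 0.133
```

Run:
```python
from plan import *
st();save('wrist','w4')
```

```text
t 5.72 p [ 0.5577 -0.3247  0.0736] ang -120.6 zdn [ 0.001 -0.001 -1.   ] F [ 0.1 -0.5 -0.1] g 11.6 j [-16.  31.  -7.   0. -51. -15.]
```

View pics/w4.png

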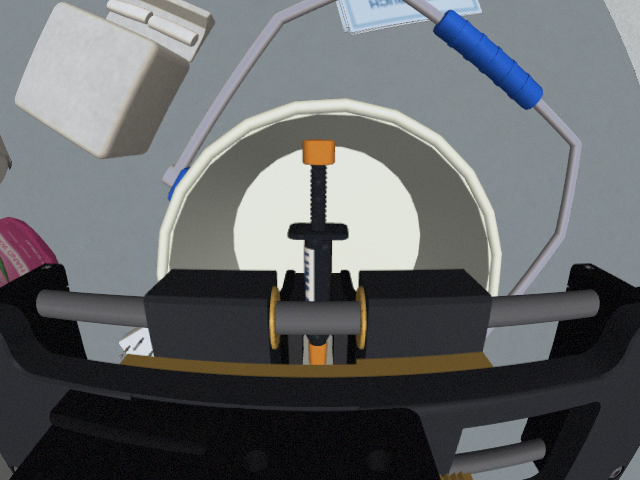

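>>> {"name": "carry_out", "arguments": {
  "commands": [-4, 4, 15, 0, 0, 0, 0, 0, 18, 0, 0, 0, 0, 0, 0, 0, 0, 0]
}}

```text
time_s: 6.15
tcp_pos: [0.5532, -0.3174, 0.0349]
ee_rot: [[-0.509, -0.861, -0.008], [-0.861, 0.509, 0.003], [0.001, 0.008, -1.0]]
wrist_force: [0.6, -0.2, -0.1]
gripper_width: 0.131
```

>>> {"name": "carry_out", "arguments": {
  "commands": [0, 0, 0, 0, 0, 0, 0, 0, 0, 0, 0, 0, 0, 0, 0, 0, 0, 0],
  "grip": 36
}}

```text
time_s: 6.52
tcp_pos: [0.5548, -0.3182, 0.0372]
ee_rot: [[-0.509, -0.861, -0.004], [-0.861, 0.509, 0.001], [0.001, 0.004, -1.0]]
wrist_force: [1.6, 0.7, 0.4]
gripper_width: 0.369
```

>>> {"name": "carry_out", "arguments": {
  "commands": [0, 0, -30, 0, 0, 0, 0, 0, -40, 0, 0, 0, 0, 0, -40, 0, 0, 0]
}}

```text
time_s: 6.9
tcp_pos: [0.5534, -0.3179, 0.1473]
ee_rot: [[-0.509, -0.861, -0.01], [-0.861, 0.509, 0.004], [0.002, 0.011, -1.0]]
wrist_force: [-0.1, -0.1, 0.6]
gripper_width: 0.409
```

Run:
```python
from plan import *
st();save('wrist','w5');save('top','t5')
im=cv2.imread('pics/t5.png')[:,:,::-1].copy()
from m import blobs
b,_=blobs(im,(120,60,50),(160,255,255),(225,260,360,340),2);print(b,[onz('top',*q[1],.009).round(4) for q in b])
```

```text
t 6.9 p [ 0.5534 -0.3179  0.1473] ang -120.6 zdn [-0.01   0.004 -1.   ] F [-0.1 -0.1  0.6] g 35.6 j [-15.  27.  -3.  -0. -61. -15.]
[(np.int32(16), [283.4, 305.2], [281, 304, 6, 4]), (np.int32(15), [319.6, 294.6], [318, 293, 4, 4]), (np.int32(9), [290.6, 302.3], [289, 301, 4, 3])] [array([0.4118, 0.1304, 0.009 ]), array([0.4371, 0.0366, 0.009 ]), array([0.4188, 0.1118, 0.009 ])]
```

View pics/w5.png

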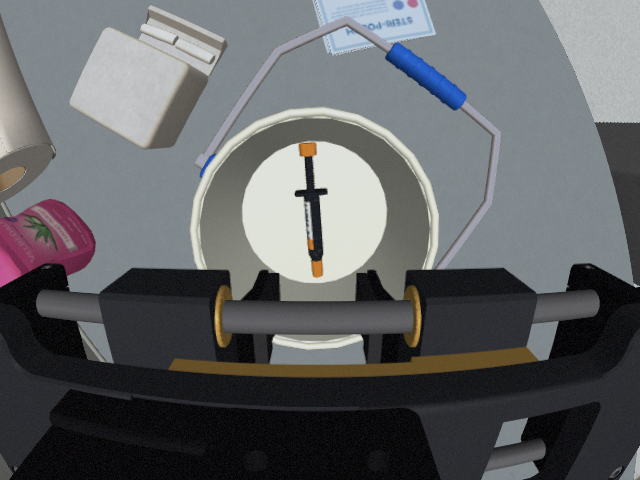

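Run:
```python
from plan import *
plan([((.5,-.15,.16),-100),((.4125,.1215,.09),-75)])
```

```text
[-29, 34, -2, 0, 0, -0.09, -32, 31, -2, 0, 0, -0.09, -35, 28, -2, 0, 0, -0.09, -37, 24, -2, 0, 0, -0.09, -42, 22, 12, 0, 0, -0.07]
[-44, 19, 11, 0, 0, -0.07, -45, 17, 12, 0, 0, -0.08, -46, 12, 11, 0, 0, -0.07, -46, 9, 12, 0, 0, -0.07, -48, 6, 12, 0, 0, -0.07]
end [0.4126 0.122  0.0896] 10
```

>>> {"name": "carry_out", "arguments": {
  "commands": [-29, 34, -2, 0, 0, -0.09, -32, 31, -2, 0, 0, -0.09, -35, 28, -2, 0, 0, -0.09, -37, 24, -2, 0, 0, -0.09, -42, 22, 12, 0, 0, -0.07],
  "grip": 45
}}

```text
time_s: 7.62
tcp_pos: [0.4847, -0.1025, 0.1492]
ee_rot: [[-0.095, -0.995, 0.008], [-0.995, 0.095, -0.002], [0.001, -0.008, -1.0]]
wrist_force: [1.2, 1.0, 0.0]
gripper_width: 0.512
```

>>> {"name": "carry_out", "arguments": {
  "commands": [-44, 19, 11, 0, 0, -0.07, -45, 17, 12, 0, 0, -0.08, -46, 12, 11, 0, 0, -0.07, -46, 9, 12, 0, 0, -0.07, -40, 6, 12, 0, 0, -0.07]
}}

```text
time_s: 8.25
tcp_pos: [0.4086, 0.1232, 0.0903]
ee_rot: [[0.273, -0.962, 0.015], [-0.962, -0.273, 0.002], [0.003, -0.015, -1.0]]
wrist_force: [0.1, -0.0, -0.1]
gripper_width: 0.52
```

>>> {"name": "carry_out", "arguments": {
  "commands": [0, 0, 0, 0, 0, 0, 0, 0, 0, 0, 0, 0]
}}

```text
time_s: 8.5
tcp_pos: [0.4077, 0.1248, 0.0901]
ee_rot: [[0.278, -0.961, 0.014], [-0.961, -0.278, 0.001], [0.003, -0.014, -1.0]]
wrist_force: [-0.2, -0.7, -0.2]
gripper_width: 0.514
```

Run:
```python
from plan import *
st();save('wrist','w6')
```

```text
t 8.5 p [0.4077 0.1248 0.0901] ang -73.9 zdn [ 0.014  0.001 -1.   ] F [-0.2 -0.7 -0.2] g 44.7 j [ 39.  12. -38.   1. -40. -24.]
```

View pics/w6.png

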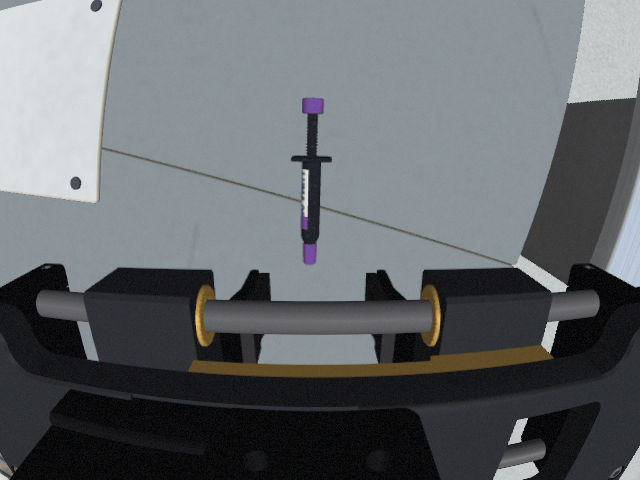

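Run:
```python
from plan import *
a=onz('wrist',309.5,264,.009);b=onz('wrist',313,97,.009)
d=(b-a)/np.linalg.norm(b-a);c=a+.04*d;A=np.degrees(np.arctan2(d[1],d[0]))
print(a,b,np.linalg.norm(b-a),c,A)
plan([((c[0],c[1],.03),A,40),((c[0],c[1],.003),A,15)])
```

```text
[0.41034294 0.13931215 0.009     ] [0.43897327 0.0306361  0.009     ] 0.1123840668878489 [0.42053311 0.10063191 0.009     ] -75.24097073623601
[13, -2, 30, -0.01, 0, 0.01, 13, -3, 30, 0, 0, 0.01, 0, 0, 14, 0, 0, 0, 0, 0, 13, 0, 0, 0]
end [0.4204 0.1009 0.0032] 4
```

>>> {"name": "carry_out", "arguments": {
  "commands": [13, -2, 30, -0.01, 0, 0.01, 13, -3, 30, 0, 0, 0.01, 0, 0, 12, 0, 0, 0, 0, 0, 0, 0, 0, 0]
}}

```text
time_s: 9.05
tcp_pos: [0.4239, 0.0977, 0.0182]
ee_rot: [[0.249, -0.968, 0.01], [-0.968, -0.249, 0.002], [0.0, -0.01, -1.0]]
wrist_force: [-0.9, -0.4, -0.3]
gripper_width: 0.516
```

Run:
```python
from plan import *
st();plan([((.4205,.1006,.003),-75.2,9)])
```

```text
t 9.05 p [0.4239 0.0977 0.0182] ang -75.6 zdn [ 0.01   0.002 -1.   ] F [-0.9 -0.4 -0.3] g 44.9 j [ 35.  20. -41.   0. -29. -21.]
[-1.8, 1.4, 7.6, -0.005, 0, -0.003, -1.9, 1.3, 7.6, -0.005, 0, -0.003]
end [0.4205 0.1006 0.003 ] 2
```

>>> {"name": "carry_out", "arguments": {
  "commands": [-2, 1.5, 7.5, -0.005, 0, 0, -2, 1.5, 7.5, -0.005, 0, 0, 0, 0, 0, 0, 0, 0]
}}

```text
time_s: 9.43
tcp_pos: [0.4212, 0.101, 0.0037]
ee_rot: [[0.248, -0.969, 0.002], [-0.969, -0.248, 0.001], [-0.001, -0.003, -1.0]]
wrist_force: [0.0, 0.6, 0.4]
gripper_width: 0.514
```

>>> {"name": "carry_out", "arguments": {
  "commands": [0, 0, 0, 0, 0, 0, 0, 0, 0, 0, 0, 0, 0, 0, 0, 0, 0, 0, 0, 0, 0, 0, 0, 0],
  "grip": 0
}}

```text
time_s: 9.93
tcp_pos: [0.4216, 0.1016, 0.0044]
ee_rot: [[0.249, -0.969, 0.004], [-0.969, -0.249, 0.002], [-0.001, -0.004, -1.0]]
wrist_force: [0.5, 0.3, -0.1]
gripper_width: 0.146
```

Run:
```python
from plan import *
st()
A=-110;a=np.radians(A);c=np.array([.5475,-.333])-.016*np.array([np.cos(a),np.sin(a)])
print(c)
plan([((.421,.1,.14),-75.2,50),((c[0],c[1],.16),A),((c[0],c[1],.045),A,40)])
```

```text
t 9.93 p [0.4216 0.1016 0.0044] ang -75.6 zdn [ 0.004  0.002 -1.   ] F [ 0.5  0.3 -0.1] g 12.7 j [ 35.  22. -41.   0. -27. -21.]
[ 0.55297232 -0.31796492]
[0, 0, -45, 0, 0, 0, 1, 0, -45, 0, 0, 0, 0, 0, -46, 0, 0, -0.01, 55, -2, -3, 0, 0, 0.08, 54, -7, -2, 0, 0, 0.07]
[54, -11, -3, 0, 0, 0.08, 53, -15, -2, 0, 0, 0.08, 51, -19, -3, 0, 0, 0.07, 50, -22, -2, 0, 0, 0.08, 48, -27, -3, 0, 0, 0.07]
[46, -29, -2, 0, 0, 0.08, 0, 0, 38, 0, 0, 0, 0, 0, 39, 0, 0, 0, 1, 0, 38, 0, 0, 0]
end [ 0.5528 -0.3183  0.045 ] 14
```

>>> {"name": "carry_out", "arguments": {
  "commands": [0, 0, -45, 0, 0, 0, 1, 0, -45, 0, 0, 0, 0, 0, -46, 0, 0, -0.01, 55, -2, -3, 0, 0, 0.08, 54, -7, -2, 0, 0, 0.07]
}}

```text
time_s: 10.55
tcp_pos: [0.4551, -0.0036, 0.1507]
ee_rot: [[0.116, -0.993, 0.006], [-0.993, -0.116, 0.001], [-0.0, -0.006, -1.0]]
wrist_force: [1.5, 0.8, 0.4]
gripper_width: 0.129
```

>>> {"name": "carry_out", "arguments": {
  "commands": [54, -11, -3, 0, 0, 0.08, 53, -15, -2, 0, 0, 0.08, 51, -19, -3, 0, 0, 0.07, 50, -22, -2, 0, 0, 0.08, 48, -27, -3, 0, 0, 0.07]
}}

```text
time_s: 11.18
tcp_pos: [0.5396, -0.2733, 0.165]
ee_rot: [[-0.272, -0.962, 0.008], [-0.962, 0.272, 0.002], [-0.004, -0.007, -1.0]]
wrist_force: [1.2, 1.1, -0.1]
gripper_width: 0.129
```

>>> {"name": "carry_out", "arguments": {
  "commands": [30, -20, -2, 0, 0, 0.05, 0, 0, 0, 0, 0, 0]
}}

```text
time_s: 11.42
tcp_pos: [0.5507, -0.3122, 0.1656]
ee_rot: [[-0.326, -0.945, 0.007], [-0.945, 0.326, 0.002], [-0.004, -0.006, -1.0]]
wrist_force: [0.5, -0.0, -0.6]
gripper_width: 0.128
```

Run:
```python
from plan import *
st();save('wrist','w7');plan([((.553,-.318,.10),-110,35),((.553,-.318,.05),-110,20)])
```

```text
t 11.43 p [ 0.5507 -0.3122  0.1656] ang -109.0 zdn [ 0.007  0.002 -1.   ] F [ 0.5 -0.  -0.6] g 11.1 j [-15.  25.  -3.  -0. -61.  -4.]
[3, -2, 33, 0, 0, 0.01, 3, -3, 32, 0, 0, 0.01, 0, 0, 17, 0, 0, 0, 0, 0, 17, 0, 0, 0, 0, 1, 16, 0, 0, 0]
end [ 0.5527 -0.3176  0.0505] 5
```

View pics/w7.png

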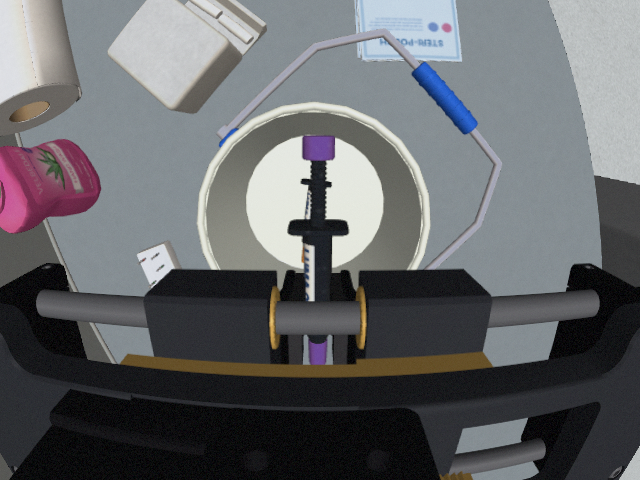

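>>> {"name": "carry_out", "arguments": {
  "commands": [3, -2, 33, 0, 0, 0.01, 2, -3, 32, 0, 0, 0.01, 0, 0, 17, 0, 0, 0, 0, 0, 17, 0, 0, 0, 0, 0, 10, 0, 0, 0]
}}

```text
time_s: 12.1
tcp_pos: [0.5544, -0.3128, 0.0558]
ee_rot: [[-0.338, -0.941, 0.009], [-0.941, 0.338, 0.003], [-0.006, -0.008, -1.0]]
wrist_force: [0.8, -0.5, -1.3]
gripper_width: 0.125
```

>>> {"name": "carry_out", "arguments": {
  "commands": [0, 0, 0, 0, 0, 0, 0, 0, 0, 0, 0, 0, 0, 0, 0, 0, 0, 0, 0, 0, 0, 0, 0, 0],
  "grip": 36
}}

```text
time_s: 12.6
tcp_pos: [0.5557, -0.313, 0.0577]
ee_rot: [[-0.337, -0.941, 0.013], [-0.941, 0.337, 0.001], [-0.005, -0.011, -1.0]]
wrist_force: [0.3, 0.0, 0.2]
gripper_width: 0.403
```

>>> {"name": "carry_out", "arguments": {
  "commands": [0, 0, -30, 0, 0, 0, 0, 0, -40, 0, 0, 0, 0, 0, -40, 0, 0, 0, 0, 0, 0, 0, 0, 0]
}}

```text
time_s: 13.1
tcp_pos: [0.5544, -0.3137, 0.172]
ee_rot: [[-0.338, -0.941, 0.014], [-0.941, 0.338, 0.0], [-0.005, -0.013, -1.0]]
wrist_force: [1.3, -0.6, -0.1]
gripper_width: 0.417
```

Run:
```python
from plan import *
st();save('wrist','w8');save('top','t8')
```

```text
t 13.1 p [ 0.5544 -0.3137  0.172 ] ang -109.7 zdn [ 0.014  0.    -1.   ] F [ 1.3 -0.6 -0.1] g 36.3 j [-15.  25.  -2.  -0. -62.  -5.]
```

View pics/w8.png

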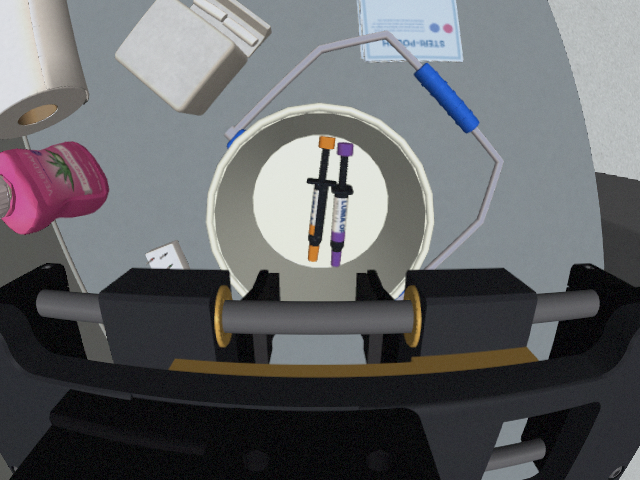

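View pics/t8.png

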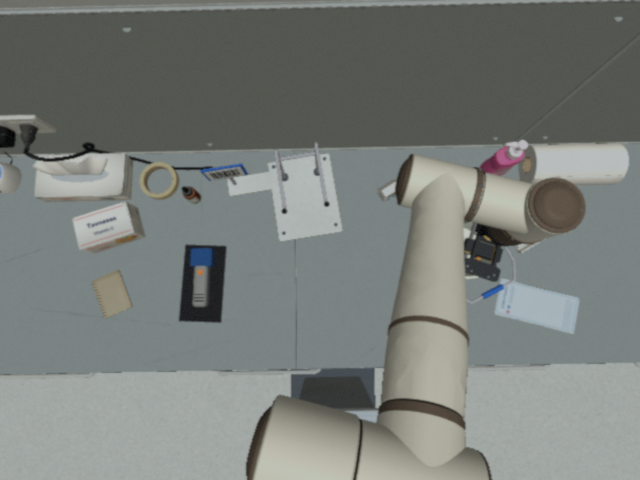

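Run:
```python
from plan import *
from m import blobs
im=cv2.imread('pics/w8.png')[:,:,::-1].copy()
b,z=blobs(im,(100,150,60),(125,255,255),(400,50,490,150),20);print(b)
print(onz('wrist',*b[0][1],.072))
ys,xs=np.nonzero(z);P=np.array([onz('wrist',u,v,.072)[:2] for u,v in zip(xs,ys)])
w=np.linalg.eigh(np.cov(P.T));d=w[1][:,1];print('axis',np.degrees(np.arctan2(d[1],d[0])),P.mean(0),np.sqrt(w[0]*12))
im=cv2.imread('pics/t8.png')[:,:,::-1].copy()
b,z=blobs(im,(100,150,60),(125,255,255),(475,270,520,310),20);print(b,onz('top',*b[0][1],.072))
s=P.mean(0)
plan([((s[0]-.0,s[1],.16),-64),((s[0],s[1],.11),-64,30)])
```

```text
[(np.int32(1495), [446.6, 97.7], [414, 63, 65, 70])]
[ 0.4317664  -0.37910732  0.072     ]
axis 115.59121918586466 [ 0.43148723 -0.37903745] [0.01448829 0.05751596]
[(np.int32(93), [492.3, 291.1], [483, 285, 20, 13])] [ 0.43643286 -0.38562494  0.072     ]
[17, 15, 1, 0, 0, -0.13, 15, 18, 1, 0, 0, -0.14, 13, 19, 1, 0, 0, -0.13, 10, 21, 2, -0.01, 0, -0.13, 7, 21, 1, 0, 0, -0.14]
[4, 23, 1, 0, 0, -0.13, 0, 0, 25, 0, 0, 0, 0, 0, 25, 0, 0, 0]
end [ 0.4312 -0.3787  0.1102] 8
```

>>> {"name": "carry_out", "arguments": {
  "commands": [17, 15, 1, 0, 0, -0.13, 15, 18, 1, 0, 0, -0.14, 13, 19, 1, 0, 0, -0.13, 10, 21, 2, -0.01, 0, -0.13, 7, 21, 1, 0, 0, -0.14],
  "grip": 50
}}

```text
time_s: 13.82
tcp_pos: [0.4466, -0.3672, 0.1531]
ee_rot: [[0.341, -0.94, -0.017], [-0.94, -0.341, 0.009], [-0.014, 0.012, -1.0]]
wrist_force: [0.2, -0.3, -1.0]
gripper_width: 0.575
```

>>> {"name": "carry_out", "arguments": {
  "commands": [4, 23, 1, 0, 0, -0.13, 0, 0, 0, 0, 0, 0, 0, 0, 0, 0, 0, 0]
}}

```text
time_s: 14.2
tcp_pos: [0.4228, -0.3784, 0.1484]
ee_rot: [[0.46, -0.888, -0.023], [-0.888, -0.46, 0.014], [-0.023, 0.014, -1.0]]
wrist_force: [-0.0, 0.4, 0.4]
gripper_width: 0.573
```

Run:
```python
from plan import *
st();save('wrist','w9')
plan([((.435,-.385,.11),-64,40)])
```

```text
t 14.2 p [ 0.4228 -0.3784  0.1484] ang -62.6 zdn [-0.023  0.014 -1.   ] F [-0.   0.4  0.4] g 49.8 j [-26.  21. -13.  -0. -58.  53.]
[6, -4, 19, 0.01, 0.01, 0.01, 6, -4, 19, 0, 0.01, 0.01]
end [ 0.4348 -0.3848  0.1101] 2
```

View pics/w9.png

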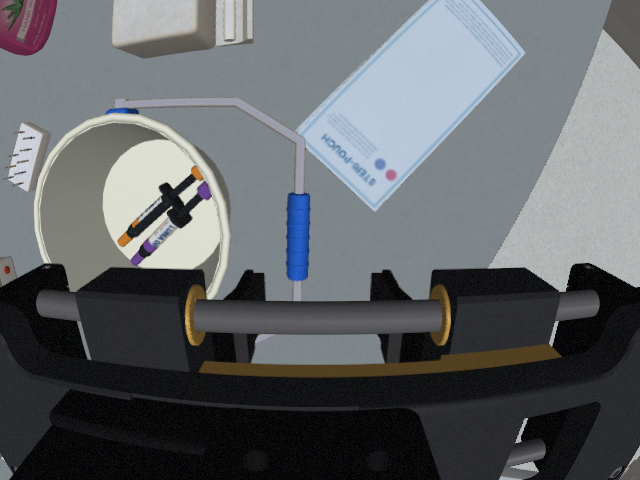

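Run:
```python
from plan import *
from m import blobs
im=cv2.imread('pics/w9.png')[:,:,::-1].copy()
b,z=blobs(im,(100,150,60),(125,255,255),(270,170,330,290),20);print(b)
ys,xs=np.nonzero(z);P=np.array([onz('wrist',u,v,.072)[:2] for u,v in zip(xs,ys)])
w=np.linalg.eigh(np.cov(P.T));d=w[1][:,1];print('axis',np.degrees(np.arctan2(d[1],d[0])),P.mean(0),np.sqrt(w[0]*12))
print(onz('wrist',102+60,200,.006))
```

```text
[(np.int32(1839), [297.7, 236.0], [286, 193, 24, 88])]
axis 115.337810252399 [ 0.43599528 -0.37774266] [0.01419164 0.05895988]
[ 0.5504079  -0.33493221  0.006     ]
```

>>> {"name": "carry_out", "arguments": {
  "commands": [6, -6, 10, 0.01, 0.01, 0, 5, -5, 9, 0, 0.01, -0.01, 0, 0, 0, 0, 0, 0]
}}

```text
time_s: 14.62
tcp_pos: [0.4395, -0.3821, 0.1268]
ee_rot: [[0.471, -0.882, -0.005], [-0.882, -0.471, 0.0], [-0.003, 0.004, -1.0]]
wrist_force: [0.6, 0.4, -0.1]
gripper_width: 0.574
```

Run:
```python
from plan import *
from m import blobs
st();im=save('wrist','w10')
b,z=blobs(im,(100,150,60),(125,255,255),(240,150,380,290),20);print(b)
ys,xs=np.nonzero(z);P=np.array([onz('wrist',u,v,.072)[:2] for u,v in zip(xs,ys)])
w=np.linalg.eigh(np.cov(P.T));d=w[1][:,1];print('axis',np.degrees(np.arctan2(d[1],d[0])),P.mean(0),np.sqrt(w[0]*12))
```

```text
t 14.62 p [ 0.4395 -0.3821  0.1268] ang -61.9 zdn [-0.005  0.    -1.   ] F [ 0.6  0.4 -0.1] g 49.9 j [-25.  23. -13.   0. -54.  53.]
[(np.int32(1628), [320.1, 254.9], [307, 219, 27, 71])]
axis 115.14774310913103 [ 0.43819998 -0.383826  ] [0.01447961 0.04436603]
```

View pics/w10.png

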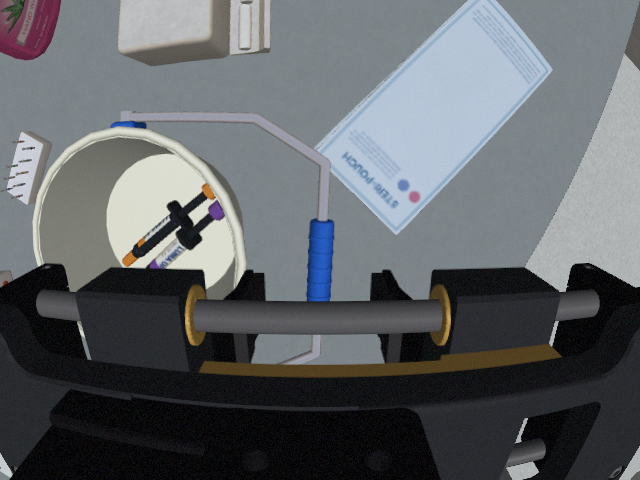

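Run:
```python
from plan import *
e=onz('wrist',321,219.5,.072);w=onz('wrist',325,162,.072)
d=np.array([np.cos(np.radians(-64.8)),np.sin(np.radians(-64.8)),0])
print(e,w,e-d*.028,w-d*.060)
c=e-d*.028
c=(c+(w-d*.06))/2
plan([((c[0],c[1],.09),-64.6,40),((c[0],c[1],.060),-64.6,15)])
```

```text
[ 0.44826156 -0.40375961  0.072     ] [ 0.46237778 -0.43503158  0.072     ] [ 0.43633974 -0.37842446  0.072     ] [ 0.43683102 -0.38074195  0.072     ]
[-4, 1, 37, 0, 0, 0.05, 0, 0, 10, 0, 0, 0, 0, 0, 10, 0, 0, 0, 0, 0, 10, 0, 0, 0]
end [ 0.4365 -0.3792  0.0602] 4
```

>>> {"name": "carry_out", "arguments": {
  "commands": [-2, 1, 30, 0, 0, 0.03, 0, 0, 20, 0, 0, 0.01, 0, 0, 15, 0, 0, 0, 0, 0, 0, 0, 0, 0]
}}

```text
time_s: 15.18
tcp_pos: [0.439, -0.3814, 0.0617]
ee_rot: [[0.435, -0.9, -0.002], [-0.9, -0.435, -0.002], [0.001, 0.002, -1.0]]
wrist_force: [-0.4, 0.5, -0.2]
gripper_width: 0.574
```

Run:
```python
from plan import *
st();save('wrist','w11');save('side','s11')
plan([((.4365,-.380,.056),-64.6,9)])
```

```text
t 15.18 p [ 0.439  -0.3814  0.0617] ang -64.2 zdn [-0.002 -0.002 -1.   ] F [-0.4  0.5 -0.2] g 50.0 j [-25.  27. -17.   0. -46.  51.]
[-3.5, 2.3, 7.2, 0, -0.004, 0.007]
end [ 0.4365 -0.38    0.056 ] 1
```

View pics/w11.png

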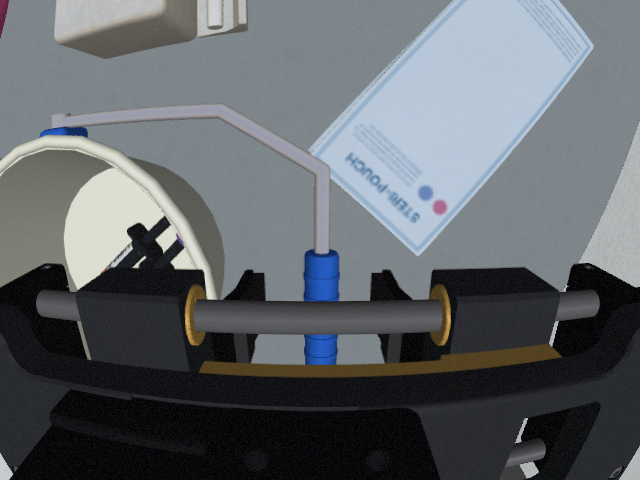

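View pics/s11.png

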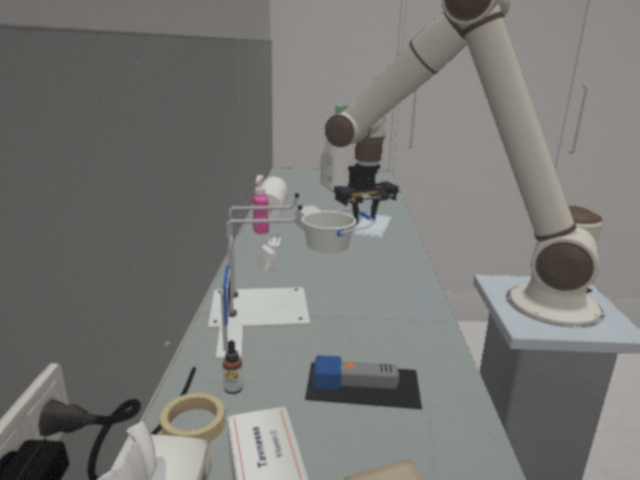

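>>> {"name": "carry_out", "arguments": {
  "commands": [-3, 0, 6, 0, 0, 0, 0, 0, 0, 0, 0, 0]
}}

```text
time_s: 15.52
tcp_pos: [0.4395, -0.3797, 0.0583]
ee_rot: [[0.435, -0.9, 0.004], [-0.9, -0.435, -0.005], [0.006, -0.001, -1.0]]
wrist_force: [0.2, -0.1, 0.3]
gripper_width: 0.573
```

>>> {"name": "carry_out", "arguments": {
  "commands": [0, 0, 0, 0, 0, 0, 0, 0, 0, 0, 0, 0, 0, 0, 0, 0, 0, 0, 0, 0, 0, 0, 0, 0],
  "grip": 0
}}

```text
time_s: 16.02
tcp_pos: [0.4398, -0.38, 0.0592]
ee_rot: [[0.436, -0.9, 0.005], [-0.9, -0.436, -0.006], [0.008, -0.002, -1.0]]
wrist_force: [-2.3, -1.5, -0.7]
gripper_width: 0.208
```

Run:
```python
from plan import *
st()
```

```text
t 16.02 p [ 0.4398 -0.38    0.0592] ang -64.2 zdn [ 0.005 -0.006 -1.   ] F [-2.3 -1.5 -0.7] g 18.1 j [-25.  27. -18.   0. -45.  50.]
```

>>> {"name": "carry_out", "arguments": {
  "commands": [0, 0, 0, 0, 0, 0, 0, 0, 0, 0, 0, 0]
}}

```text
time_s: 16.27
tcp_pos: [0.4392, -0.3799, 0.059]
ee_rot: [[0.435, -0.9, 0.004], [-0.9, -0.435, -0.005], [0.007, -0.001, -1.0]]
wrist_force: [0.3, 0.6, 0.7]
gripper_width: 0.142
```

Run:
```python
from plan import *
st();save('wrist','w12')
```

```text
t 16.27 p [ 0.4392 -0.3799  0.059 ] ang -64.2 zdn [ 0.004 -0.005 -1.   ] F [0.3 0.6 0.7] g 12.4 j [-25.  27. -18.   0. -45.  50.]
```

View pics/w12.png

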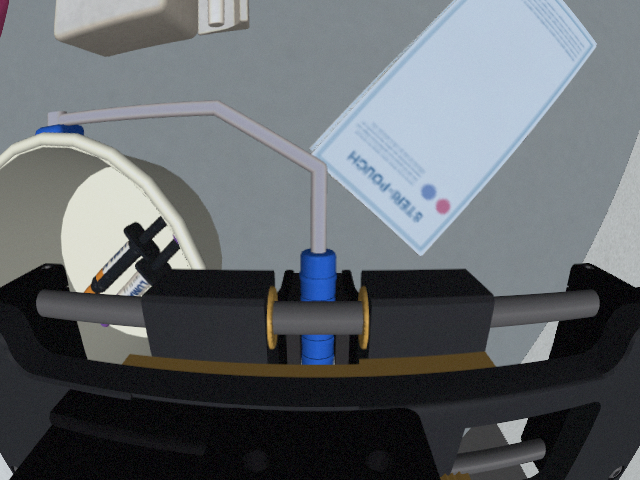

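>>> {"name": "carry_out", "arguments": {
  "commands": [0, -2, -21.5, 0, 0, 0, 0, -5.5, -21, 0, 0, 0, 0, -9, -20, 0, 0, 0, 0, 0, 0, 0, 0, 0]
}}

```text
time_s: 16.82
tcp_pos: [0.4564, -0.3721, 0.1226]
ee_rot: [[0.435, -0.9, 0.008], [-0.9, -0.435, -0.006], [0.009, -0.005, -1.0]]
wrist_force: [-1.1, -2.2, 2.7]
gripper_width: 0.147
```

```bash
cat > arc.py <<'E'
from plan import *
p0=np.array([.4392,-.3799,.059]);u=np.array([.9,.435,0]);u/=np.linalg.norm(u)
H=p0+.125*u
s=sense();q=s['tcp_pos']-H;r=q@u;l=q@np.array([-u[1],u[0],0])
st();th=np.degrees(np.arctan2(q[2],-r));print('radius',np.hypot(r,q[2]),'theta',th,'lat',l,'M',s['moment'].round(2))
for t in range(10*int(th//10)+10,100,10):
    a=np.radians(t);T=H-.125*np.cos(a)*u+np.array([0,0,.125*np.sin(a)])
    cur=s['tcp_pos'] if t==10*int(th//10)+10 else prev
    print(t,(s['ee_rot'].T@(T-cur)*1000).round(1));prev=T
E
python3 arc.py
```

```text
t 16.82 p [ 0.4564 -0.3721  0.1226] ang -64.2 zdn [ 0.008 -0.006 -1.   ] F [-1.1 -2.2  2.7] g 12.8 j [-23.  23. -13.   0. -53.  49.]
radius 0.12376300969540771 theta 30.9443056343325 lat -0.00043836618844230363 M [-0.55  0.58  0.01]
40 [ -0.3 -10.5 -16.7]
50 [  0.1 -15.5 -15.3]
60 [  0.1 -17.9 -12.4]
70 [  0.1 -19.8  -9.1]
80 [  0.1 -21.1  -5.5]
90 [  0.  -21.7  -1.8]
```

>>> {"name": "carry_out", "arguments": {
  "commands": [0, -10.5, -16.5, 0, 0, 0, 0, -15.5, -15.5, 0, 0, 0, 0, -18, -12.5, 0, 0, 0, 0, 0, 0, 0, 0, 0]
}}

```text
time_s: 17.32
tcp_pos: [0.4951, -0.3513, 0.164]
ee_rot: [[0.434, -0.901, 0.004], [-0.901, -0.434, -0.002], [0.004, -0.002, -1.0]]
wrist_force: [-1.5, -1.2, 5.6]
gripper_width: 0.142
```

```bash
python3 arc.py
```

```text
t 17.32 p [ 0.4951 -0.3513  0.164 ] ang -64.3 zdn [ 0.004 -0.002 -1.   ] F [-1.5 -1.2  5.6] g 12.3 j [-20.  23.  -7.   0. -60.  46.]
radius 0.12203107485522445 theta 59.34292127696851 lat 0.0014340805097477708 M [-0.52  0.46  0.09]
60 [ 1.4  0.3 -3.3]
70 [ -0.  -19.8  -9.2]
80 [ -0.  -21.1  -5.6]
90 [ -0.  -21.7  -1.8]
```

>>> {"name": "carry_out", "arguments": {
  "commands": [1, -20, -12, 0, 0, 0, 0, -20, -6, 0, 0, 0, 0, -21, -2, 0, 0, 0, 0, 0, 0, 0, 0, 0]
}}

```text
time_s: 17.82
tcp_pos: [0.5492, -0.3235, 0.1789]
ee_rot: [[0.432, -0.902, -0.006], [-0.902, -0.432, 0.003], [-0.005, 0.004, -1.0]]
wrist_force: [-0.3, -0.9, -2.3]
gripper_width: 0.141
```

```bash
python3 arc.py; python3 -c "
from h import *
save('side','s13',(200,140,440,320),3);save('wrist','w13')"
```

```text
t 17.82 p [ 0.5492 -0.3235  0.1789] ang -64.4 zdn [-0.006  0.003 -1.   ] F [-0.3 -0.9 -2.3] g 12.3 j [-16.  25.  -1.  -0. -64.  42.]
radius 0.11995646837683209 theta 89.31777660771195 lat 0.0029037560448301677 M [-0.26  0.21  0.05]
90 [ 2.9 -1.4 -5.1]
```

View pics/s13.png

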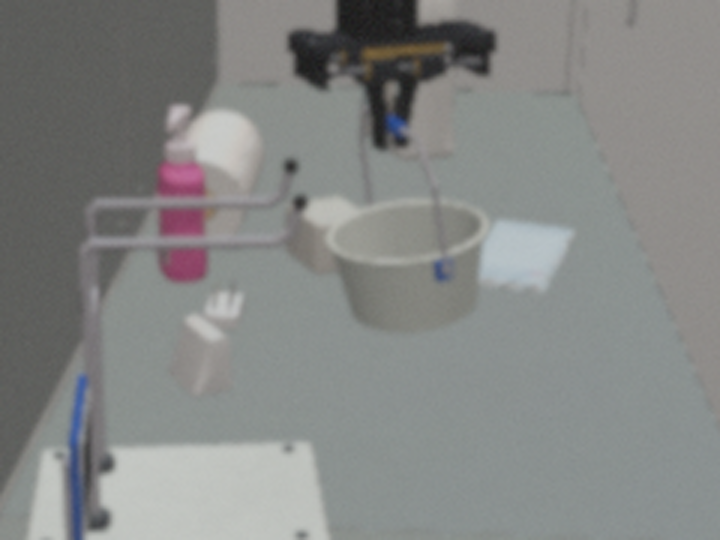

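View pics/w13.png

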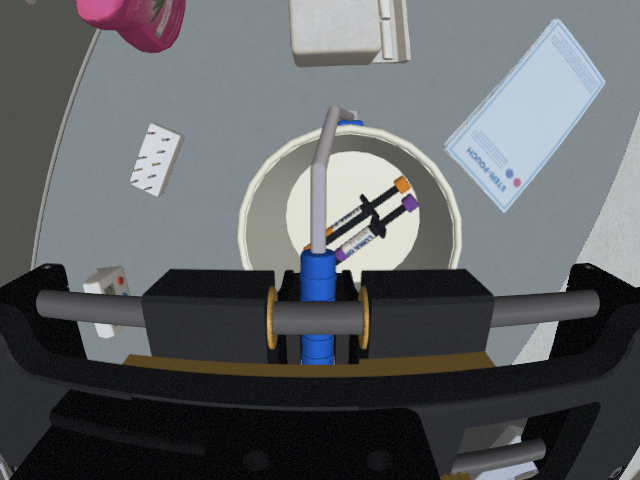

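>>> {"name": "carry_out", "arguments": {
  "commands": [0, 0, -8, 0, 0, 0, 0, 0, -16, 0, 0, 0, 0, 0, -20, 0, 0, 0, 0, 0, -15, 0, 0, 0, 0, 0, 0, 0, 0, 0]
}}

```text
time_s: 18.55
tcp_pos: [0.5473, -0.3246, 0.242]
ee_rot: [[0.429, -0.903, -0.005], [-0.903, -0.429, 0.004], [-0.006, 0.003, -1.0]]
wrist_force: [-0.4, -0.3, -5.0]
gripper_width: 0.145
```

```bash
python3 -c "
from plan import *
st();save('side','s14',(200,140,440,320),3);save('wrist','w14')
plan([((.56,.052,.285),-82,25)])"
```

```text
t 18.55 p [ 0.5473 -0.3246  0.242 ] ang -64.6 zdn [-0.005  0.004 -1.   ] F [-0.4 -0.3 -5. ] g 12.6 j [-16.  23.   4.  -0. -72.  42.]
[-21, -11, -3, 0, 0, 0.02, -21, -10, -2, 0, 0, 0.02, -21, -10, -3, 0, 0, 0.02, -22, -10, -3, 0, 0, 0.02, -22, -9, -2, 0, 0, 0.01]
[-21, -9, -3, 0, 0, 0.02, -22, -8, -3, 0, 0, 0.02, -22, -8, -2, 0, 0, 0.02, -23, -8, -3, 0, 0, 0.02, -22, -7, -3, 0, 0, 0.02]
[-23, -7, -3, 0.01, 0.01, 0.02, -22, -6, -2, 0, 0, 0.02, -23, -6, -3, 0, 0, 0.02, -23, -5, -3, 0, 0, 0.02, -23, -5, -3, 0, 0, 0.01]
[-23, -5, -3, 0, 0, 0.02]
end [0.5604 0.0519 0.2852] 16
```

View pics/s14.png

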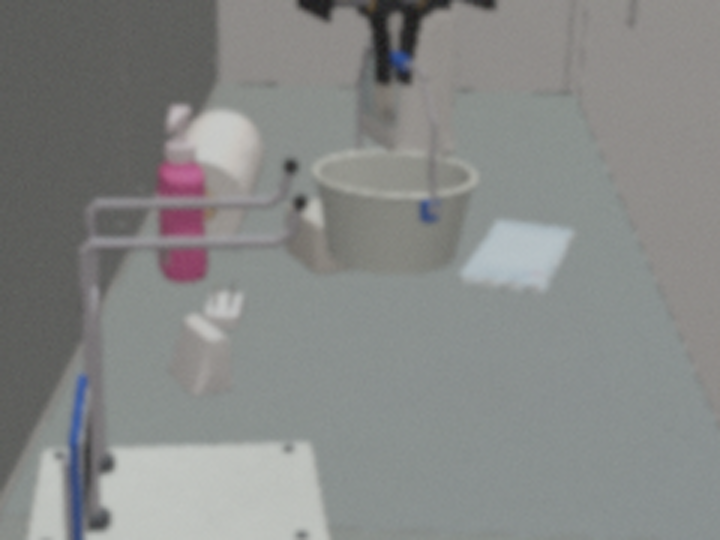

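View pics/w14.png

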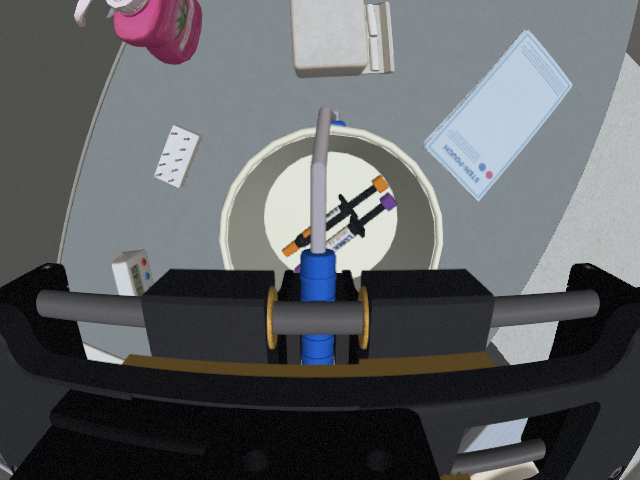

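>>> {"name": "carry_out", "arguments": {
  "commands": [-15, -8, -10, 0, 0, 0.01, -21, -10, -10, 0, 0, 0.02, -21, -10, -8, 0, 0, 0.02, -22, -10, -8, 0, 0, 0.02, -22, -9, -6, 0, 0, 0.02]
}}

```text
time_s: 19.27
tcp_pos: [0.5481, -0.2075, 0.2811]
ee_rot: [[0.339, -0.941, -0.016], [-0.941, -0.34, 0.009], [-0.014, 0.012, -1.0]]
wrist_force: [1.5, -0.3, -5.5]
gripper_width: 0.146
```

>>> {"name": "carry_out", "arguments": {
  "commands": [-21, -9, -3, 0, 0, 0.02, -22, -8, -3, 0, 0, 0.02, -22, -8, 0, 0, 0, 0.02, -23, -8, 0, 0, 0, 0.02, -22, -7, 0, 0, 0, 0.02]
}}

```text
time_s: 19.9
tcp_pos: [0.5509, -0.0822, 0.289]
ee_rot: [[0.242, -0.97, -0.019], [-0.97, -0.242, 0.01], [-0.015, 0.016, -1.0]]
wrist_force: [-0.3, 0.0, -3.9]
gripper_width: 0.146
```

>>> {"name": "carry_out", "arguments": {
  "commands": [-23, -7, 0, 0, 0, 0.02, -22, -6, 0, 0, 0, 0.02, -23, -6, 0, 0, 0, 0.02, -20, -5, 0, 0, 0, 0.02, -12, -3, 0, 0, 0, 0.01]
}}

```text
time_s: 20.52
tcp_pos: [0.5538, 0.0293, 0.2901]
ee_rot: [[0.154, -0.988, -0.021], [-0.988, -0.154, 0.011], [-0.015, 0.019, -1.0]]
wrist_force: [-0.7, -0.3, -4.6]
gripper_width: 0.144
```

```bash
python3 -c "
from plan import *
st()
plan([((.56,.052,.285),-82,20)])"
```

```text
t 20.52 p [0.5538 0.0293 0.2901] ang -81.1 zdn [-0.021  0.011 -1.   ] F [-0.7 -0.3 -4.6] g 12.5 j [ 19.  13.  -2.  -1. -76. -10.]
[-11, -5, 3, 0.01, 0.01, 0.01, -10, -5, 2, 0.01, 0, 0.01]
end [0.5605 0.0516 0.2851] 2
```

>>> {"name": "carry_out", "arguments": {
  "commands": [-11, -4, 2, 0.01, 0.01, 0.01, -11, -3, 0, 0.01, 0, 0.01, 0, 0, 0, 0, 0, 0, 0, 0, 0, 0, 0, 0]
}}

```text
time_s: 21.02
tcp_pos: [0.5569, 0.0543, 0.2884]
ee_rot: [[0.135, -0.991, 0.0], [-0.991, -0.135, 0.004], [-0.004, -0.001, -1.0]]
wrist_force: [0.4, -0.8, -4.9]
gripper_width: 0.143
```

```bash
python3 -c "
from plan import *
st();save('top','t15',(220,130,380,260),5);save('side','s15',(180,140,400,320),3);save('wrist','w15')"
```

```text
t 21.02 p [0.5569 0.0543 0.2884] ang -82.2 zdn [ 0.     0.004 -1.   ] F [ 0.4 -0.8 -4.9] g 12.5 j [ 22.  13.  -2.  -0. -74. -14.]
```

View pics/t15.png

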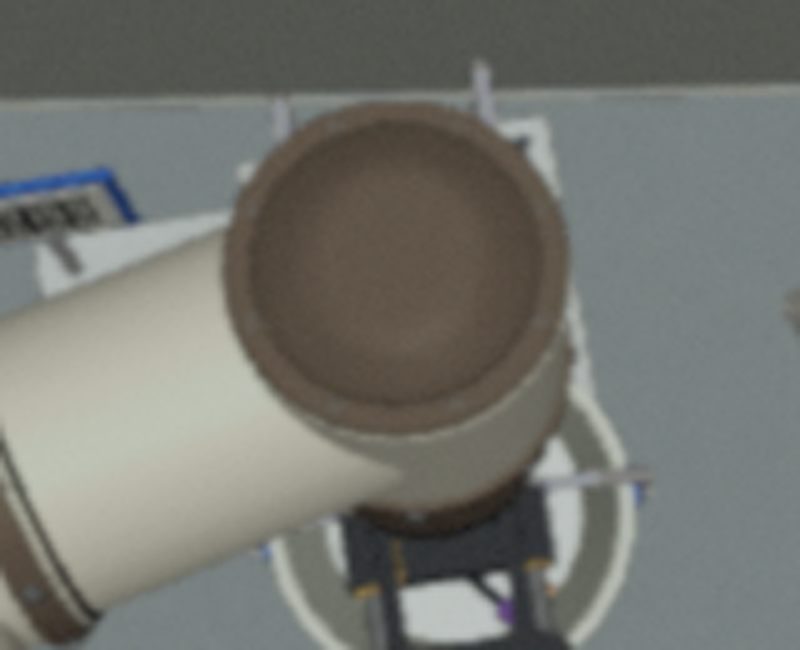

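View pics/s15.png

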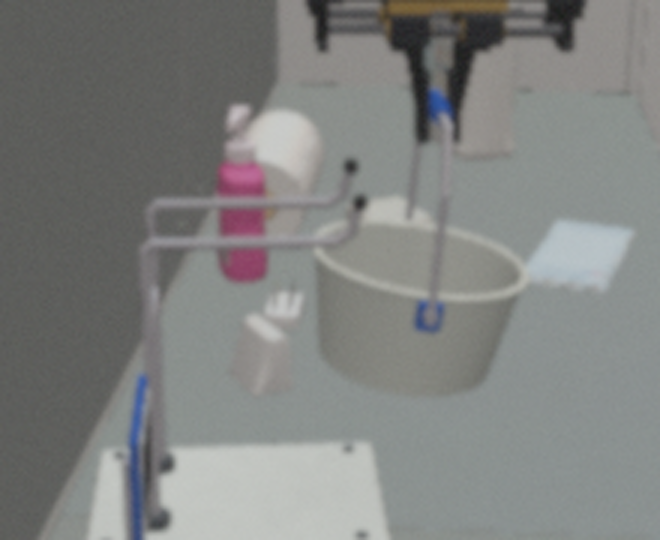

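View pics/w15.png

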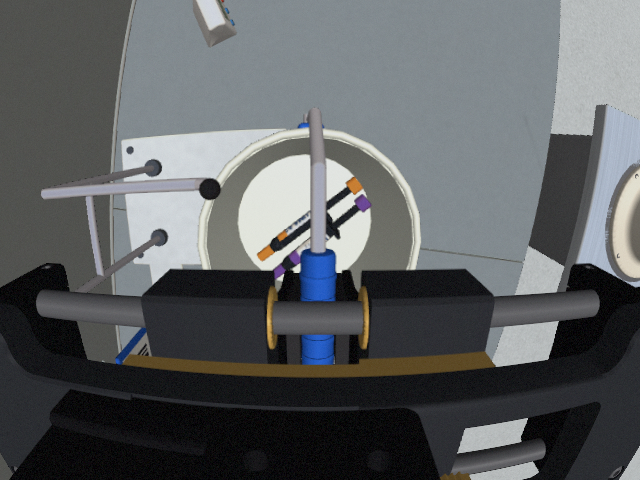

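```bash
python3 -c "
from plan import *
X=np.array([np.cos(np.radians(8)),np.sin(np.radians(8)),0]);Y=np.array([-X[1],X[0],0])
s=sense()['tcp_pos']
for n,u,v,z in [('sleeve end',318,251,.303),('corner',317,165,.301),('tip',209,189,.262),('tcp',0,0,0)]:
    p=s if n=='tcp' else onz('wrist',u,v,z)
    d=p-np.array([.649,.0653,0]);print(n,p.round(4),'stand-rel',d@X,d@Y)
"
```

```text
sleeve end [0.5598 0.0295 0.303 ] stand-rel -0.0932652906627822 -0.02303676867013636
corner [ 0.565  -0.0053  0.301 ] stand-rel -0.09302499263924313 -0.05818130790436197
tip [0.6191 0.0163 0.262 ] stand-rel -0.036445903851497555 -0.04432060751576111
tcp [0.5568 0.0542 0.2882] stand-rel -0.09288425210712205 0.0018153611339002263
```

>>> {"name": "carry_out", "arguments": {
  "commands": [1, -12, 0, 0, 0, 0, 1, -18, 0, 0, 0, 0, 1, -20, 0, 0, 0, 0, 0, -20, 0, 0, 0, 0, 0, -12, 0, 0, 0, 0]
}}

```text
time_s: 21.8
tcp_pos: [0.6424, 0.0604, 0.2875]
ee_rot: [[0.132, -0.991, -0.002], [-0.991, -0.132, 0.004], [-0.004, 0.001, -1.0]]
wrist_force: [-0.0, -0.5, -4.4]
gripper_width: 0.147
```

>>> {"name": "carry_out", "arguments": {
  "commands": [0, -6, 0, 0, 0, 0, 0, 0, 0, 0, 0, 0, 0, 0, 0, 0, 0, 0]
}}

```text
time_s: 22.18
tcp_pos: [0.6488, 0.0609, 0.2864]
ee_rot: [[0.132, -0.991, -0.004], [-0.991, -0.132, 0.003], [-0.004, 0.004, -1.0]]
wrist_force: [-1.1, 0.2, -5.1]
gripper_width: 0.146
```

```bash
cat > rel.py <<'E'
from plan import *
X=np.array([np.cos(np.radians(8)),np.sin(np.radians(8)),0]);Y=np.array([-X[1],X[0],0])
st();s=sense()['tcp_pos'];d=s-np.array([.649,.0653,0]);print('seat-rel',d@X,d@Y)
E
python3 rel.py; python3 -c "
from h import *
save('side','s16',(180,140,400,320),3);save('wrist','w16')"
```

```text
t 22.18 p [0.6488 0.0609 0.2864] ang -82.4 zdn [-0.004  0.003 -1.   ] F [-1.1  0.2 -5.1] g 12.7 j [ 19.  23.  11.  -0. -78. -12.]
seat-rel -0.0008334252419472418 -0.004322704952452839
```

View pics/s16.png

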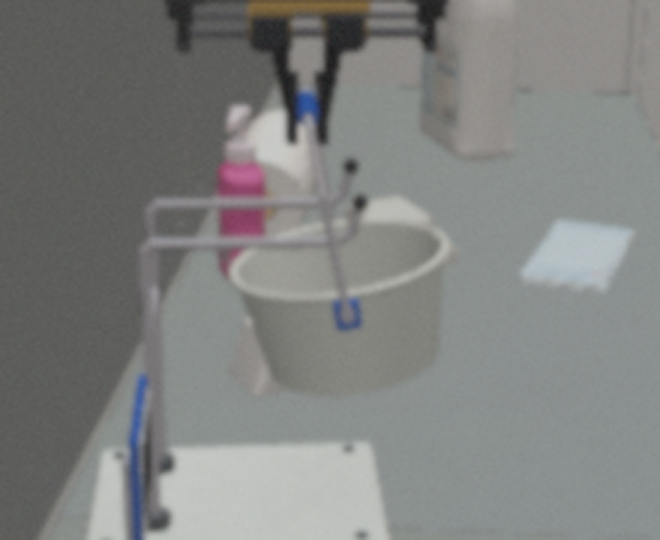

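View pics/w16.png

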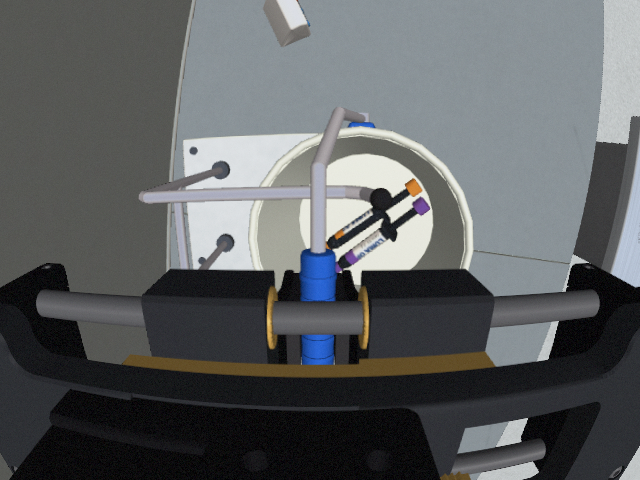

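>>> {"name": "carry_out", "arguments": {
  "commands": [-1, 0, 0, 0, 0, 0, 0, 0, 0, 0, 0, 0, 0, 0, 0, 0, 0, 0, 0, 0, 0, 0, 0, 0, 0, 0, 0, 0, 0, 0]
}}

```text
time_s: 22.9
tcp_pos: [0.6486, 0.0622, 0.288]
ee_rot: [[0.132, -0.991, -0.001], [-0.991, -0.132, 0.004], [-0.004, 0.0, -1.0]]
wrist_force: [0.8, -0.3, -3.9]
gripper_width: 0.147
```

>>> {"name": "carry_out", "arguments": {
  "commands": [0, 0, 0, 0, 0, 0, 0, 0, 0, 0, 0, 0, 0, 0, 0, 0, 0, 0, 0, 0, 0, 0, 0, 0, 0, 0, 0, 0, 0, 0]
}}

```text
time_s: 23.52
tcp_pos: [0.6482, 0.062, 0.2876]
ee_rot: [[0.132, -0.991, -0.002], [-0.991, -0.132, 0.004], [-0.004, 0.002, -1.0]]
wrist_force: [1.3, 1.3, -3.1]
gripper_width: 0.143
```

>>> {"name": "carry_out", "arguments": {
  "commands": [0, 0, 10, 0, 0, 0, 0, 0, 15, 0, 0, 0, 0, 0, 15, 0, 0, 0, 0, 0, 10, 0, 0, 0, 0, 0, 0, 0, 0, 0]
}}

```text
time_s: 24.15
tcp_pos: [0.6466, 0.062, 0.2319]
ee_rot: [[0.132, -0.991, -0.007], [-0.991, -0.132, 0.003], [-0.004, 0.007, -1.0]]
wrist_force: [0.3, 1.0, -3.7]
gripper_width: 0.146
```

```bash
python3 rel.py; python3 -c "
from h import *
save('side','s17',(180,140,400,320),3)"
```

```text
t 24.15 p [0.6466 0.062  0.2319] ang -82.4 zdn [-0.007  0.003 -1.   ] F [ 0.3  1.  -3.7] g 12.7 j [ 20.  24.   6.  -0. -72. -12.]
seat-rel -0.002788903856037254 -0.0029240899887135827
```

View pics/s17.png

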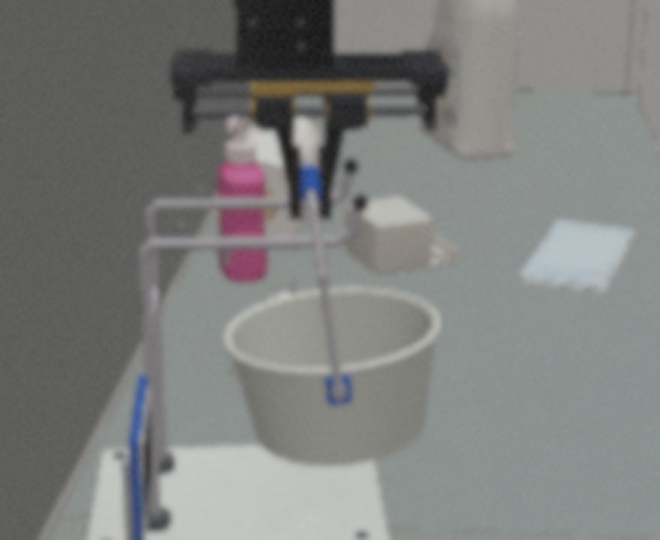

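>>> {"name": "carry_out", "arguments": {
  "commands": [0, 0, 5, 0, 0, 0, 0, 0, 4, 0, 0, 0, 0, 0, 0, 0, 0, 0]
}}

```text
time_s: 24.58
tcp_pos: [0.6488, 0.0624, 0.2248]
ee_rot: [[0.132, -0.991, -0.001], [-0.991, -0.132, 0.004], [-0.004, 0.0, -1.0]]
wrist_force: [0.7, 0.0, -3.4]
gripper_width: 0.144
```

```bash
python3 rel.py; python3 -c "
from h import *
save('side','s18',(180,140,400,320),3);save('wrist','w18')"
```

```text
t 24.57 p [0.6488 0.0624 0.2248] ang -82.4 zdn [-0.001  0.004 -1.   ] F [ 0.7  0.  -3.4] g 12.6 j [ 20.  25.   5.  -0. -70. -12.]
seat-rel -0.0006146895293964934 -0.002817450973444486
```

View pics/s18.png

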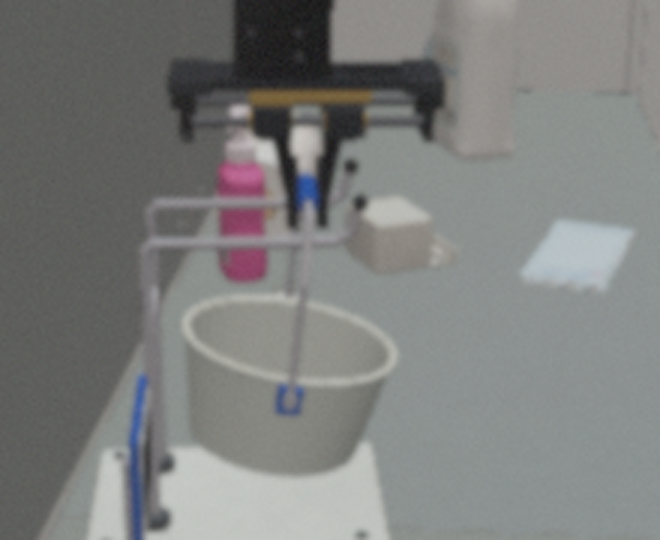

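View pics/w18.png

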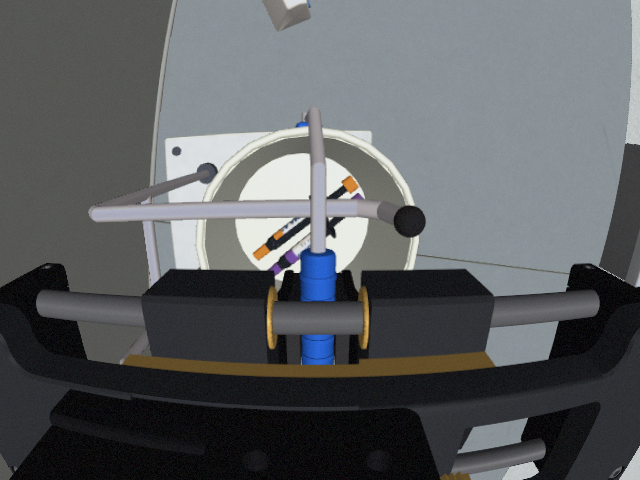

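>>> {"name": "carry_out", "arguments": {
  "commands": [0, 0, 4, 0, 0, 0, 0, 0, 0, 0, 0, 0, 0, 0, 0, 0, 0, 0, 0, 0, 0, 0, 0, 0, 0, 0, 0, 0, 0, 0]
}}

```text
time_s: 25.3
tcp_pos: [0.6486, 0.0623, 0.2211]
ee_rot: [[0.132, -0.991, -0.001], [-0.991, -0.132, 0.004], [-0.004, -0.0, -1.0]]
wrist_force: [-0.0, 1.1, -3.7]
gripper_width: 0.144
```

>>> {"name": "carry_out", "arguments": {
  "commands": [0, 0, 3, 0, 0, 0, 0, 0, 0, 0, 0, 0, 0, 0, 0, 0, 0, 0, 0, 0, 0, 0, 0, 0, 0, 0, 0, 0, 0, 0]
}}

```text
time_s: 25.92
tcp_pos: [0.648, 0.0623, 0.2177]
ee_rot: [[0.132, -0.991, -0.002], [-0.991, -0.132, 0.004], [-0.004, 0.002, -1.0]]
wrist_force: [-0.2, -0.3, -4.1]
gripper_width: 0.146
```

>>> {"name": "carry_out", "arguments": {
  "commands": [0, 0, 0, 0, 0, 0, 0, 0, 0, 0, 0, 0, 0, 0, 0, 0, 0, 0, 0, 0, 0, 0, 0, 0, 0, 0, 0, 0, 0, 0]
}}

```text
time_s: 26.55
tcp_pos: [0.6485, 0.0624, 0.218]
ee_rot: [[0.132, -0.991, -0.001], [-0.991, -0.132, 0.004], [-0.004, 0.0, -1.0]]
wrist_force: [0.1, -0.4, -4.4]
gripper_width: 0.147
```

>>> {"name": "carry_out", "arguments": {
  "commands": [0, 0, 0, 0, 0, 0, 0, 0, 0, 0, 0, 0, 0, 0, 0, 0, 0, 0, 0, 0, 0, 0, 0, 0, 0, 0, 0, 0, 0, 0]
}}

```text
time_s: 27.18
tcp_pos: [0.6488, 0.0624, 0.2181]
ee_rot: [[0.132, -0.991, 0.0], [-0.991, -0.132, 0.004], [-0.004, -0.001, -1.0]]
wrist_force: [0.3, 0.3, -4.1]
gripper_width: 0.141
```

```bash
python3 rel.py; python3 -c "
from h import *
save('side','s19',(180,140,400,320),3);save('wrist','w19')"
```

```text
t 27.18 p [0.6488 0.0624 0.2181] ang -82.4 zdn [ 0.     0.004 -1.   ] F [ 0.3  0.3 -4.1] g 12.3 j [ 20.  25.   4.  -0. -69. -12.]
seat-rel -0.0005603775256986935 -0.0028468217685601125
```

View pics/s19.png

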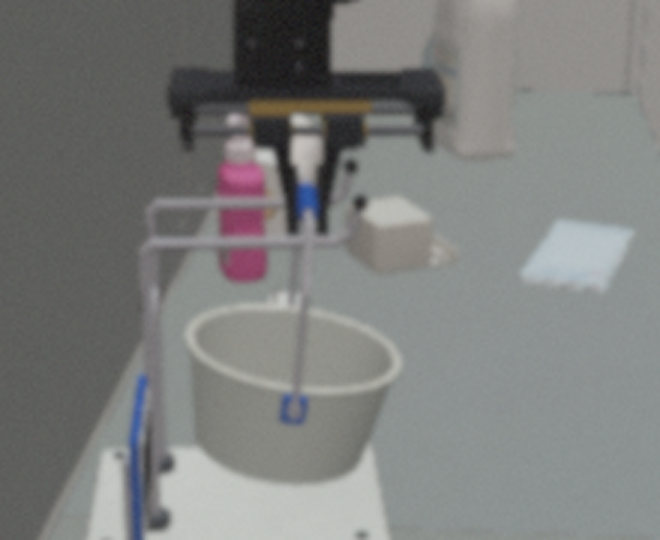

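```bash
python3 -c "
from h import *
o,d=ray('side',282.7,206)
for y in (.05,.0624,.07):
    print(o+d*(y-o[1])/d[1])
for z in (.218,.235,.25): print(z,np.array(proj('side',(.6488,.0624,z))))
print(proj('side',(.649,.0653,.228)), proj('side',(.643,.11,.228)),proj('side',(.655,.0207,.228)))
"
```

```text
[0.64833477 0.05       0.24143413]
[0.6471038 0.0624    0.2453394]
[0.64634934 0.07       0.24773296]
0.218 [281.9340991  217.99577003]
0.235 [281.92258145 210.54634426]
0.25 [281.91230932 203.90249661]
(np.float64(281.7009255453736), np.float64(214.0392934396602)) (np.float64(282.4162649830863), np.float64(220.85819612002416)) (np.float64(281.033796268208), np.float64(207.73655537548171))
```

View pics/w19.png

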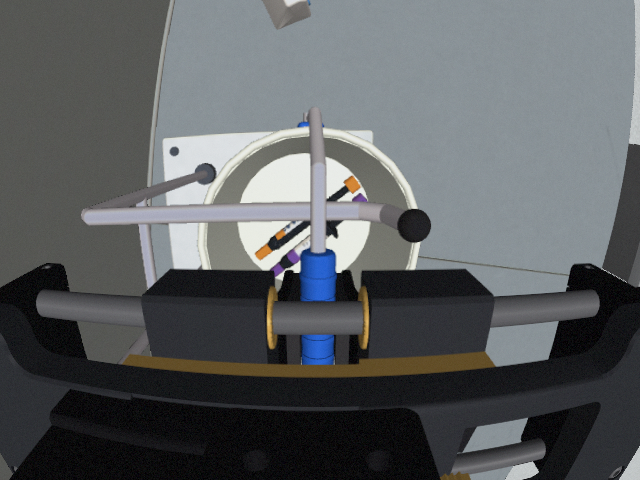

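>>> {"name": "carry_out", "arguments": {
  "commands": [0, 0, 4, 0, 0, 0, 0, 0, 0, 0, 0, 0, 0, 0, 4, 0, 0, 0, 0, 0, 0, 0, 0, 0]
}}

```text
time_s: 27.78
tcp_pos: [0.6484, 0.0622, 0.2111]
ee_rot: [[0.133, -0.991, 0.0], [-0.991, -0.133, 0.003], [-0.003, -0.001, -1.0]]
wrist_force: [-1.7, -0.3, -2.8]
gripper_width: 0.144
```

>>> {"name": "carry_out", "arguments": {
  "commands": [0, 0, 3, 0, 0, 0, 0, 0, 0, 0, 0, 0]
}}

```text
time_s: 28.02
tcp_pos: [0.6489, 0.0622, 0.2111]
ee_rot: [[0.134, -0.991, 0.004], [-0.991, -0.134, 0.003], [-0.003, -0.004, -1.0]]
wrist_force: [0.1, 0.6, -3.3]
gripper_width: 0.145
```

>>> {"name": "carry_out", "arguments": {
  "commands": [0, 0, 3, 0, 0, 0, 0, 0, 0, 0, 0, 0]
}}

```text
time_s: 28.28
tcp_pos: [0.6497, 0.0623, 0.211]
ee_rot: [[0.134, -0.991, 0.008], [-0.991, -0.134, 0.003], [-0.002, -0.008, -1.0]]
wrist_force: [-1.6, 0.2, -1.0]
gripper_width: 0.144
```

>>> {"name": "carry_out", "arguments": {
  "commands": [0, 0, 1, 0, 0, 0, 0, 0, 0, 0, 0, 0, 0, 0, 0, 0, 0, 0]
}}

```text
time_s: 28.65
tcp_pos: [0.6494, 0.0622, 0.2108]
ee_rot: [[0.135, -0.991, 0.007], [-0.991, -0.135, 0.003], [-0.002, -0.007, -1.0]]
wrist_force: [-3.6, 0.2, 2.4]
gripper_width: 0.144
```

```bash
python3 rel.py; python3 -c "
from h import *
save('side','s20',(180,140,400,320),3)"
```

```text
t 28.65 p [0.6494 0.0622 0.2108] ang -82.3 zdn [ 0.007  0.003 -1.   ] F [-3.6  0.2  2.4] g 12.5 j [ 20.  25.   3.  -0. -68. -12.]
seat-rel -7.791789414772081e-05 -0.003091634131692552
```

View pics/s20.png

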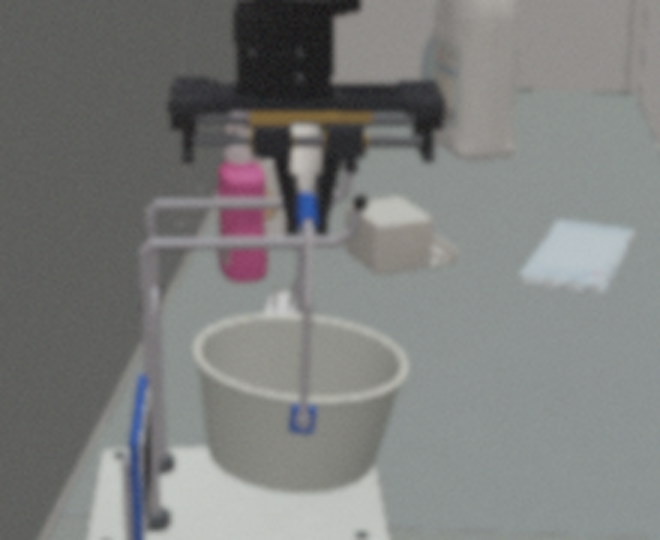

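>>> {"name": "carry_out", "arguments": {
  "commands": [0, 0, 0, 0, 0, 0, 0, 0, 0, 0, 0, 0, 0, 0, 0, 0, 0, 0, 0, 0, 0, 0, 0, 0],
  "grip": 50
}}

```text
time_s: 29.2
tcp_pos: [0.6511, 0.0623, 0.2092]
ee_rot: [[0.134, -0.991, 0.01], [-0.991, -0.134, 0.003], [-0.002, -0.01, -1.0]]
wrist_force: [0.4, -1.1, 0.5]
gripper_width: 0.51
```

```bash
python3 rel.py; python3 -c "
from h import *
save('side','s21',(180,140,400,320),3);save('wrist','w21')"
```

```text
t 29.2 p [0.6511 0.0623 0.2092] ang -82.3 zdn [ 0.01   0.003 -1.   ] F [ 0.4 -1.1  0.5] g 44.3 j [ 20.  25.   3.   0. -68. -12.]
seat-rel 0.0016584841298410687 -0.0032960391741791305
```

View pics/s21.png

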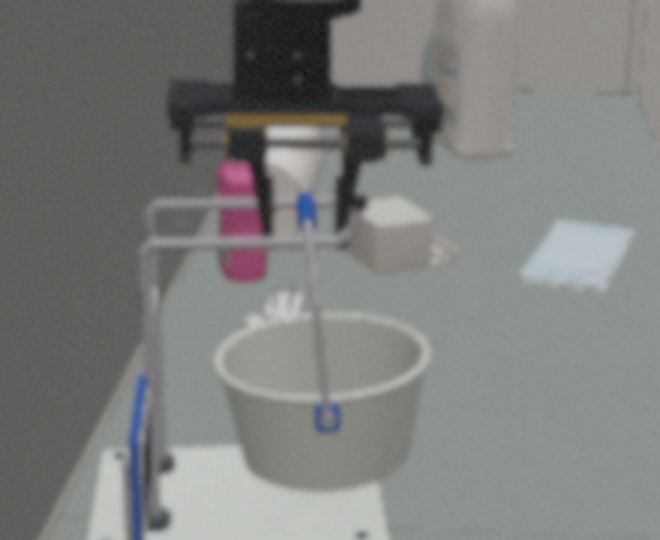

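View pics/w21.png

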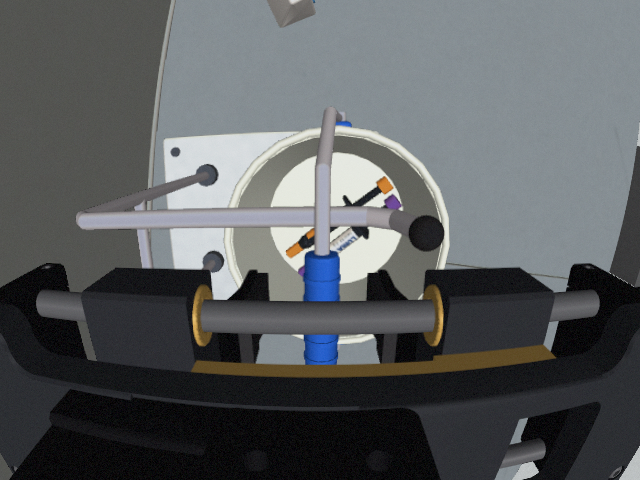

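>>> {"name": "carry_out", "arguments": {
  "commands": [0, 0, -20, 0, 0, 0, 0, 0, -30, 0, 0, 0, 0, 0, -40, 0, 0, 0, 0, 0, -40, 0, 0, 0]
}}

```text
time_s: 29.8
tcp_pos: [0.6484, 0.0616, 0.3379]
ee_rot: [[0.134, -0.991, 0.0], [-0.991, -0.134, 0.001], [-0.001, -0.001, -1.0]]
wrist_force: [-0.3, -0.4, 0.9]
gripper_width: 0.575
```

Run:
```python
from plan import *
st()
for i in range(3):
    save('top',f't22_{i}',(170,130,420,340),3)
save('side','s22',(180,140,400,320),3)
```

```text
t 29.8 p [0.6484 0.0616 0.3379] ang -82.3 zdn [ 0.     0.001 -1.   ] F [-0.3 -0.4  0.9] g 50.0 j [ 20.  22.  17.  -0. -85. -12.]
```

View pics/t22_0.png

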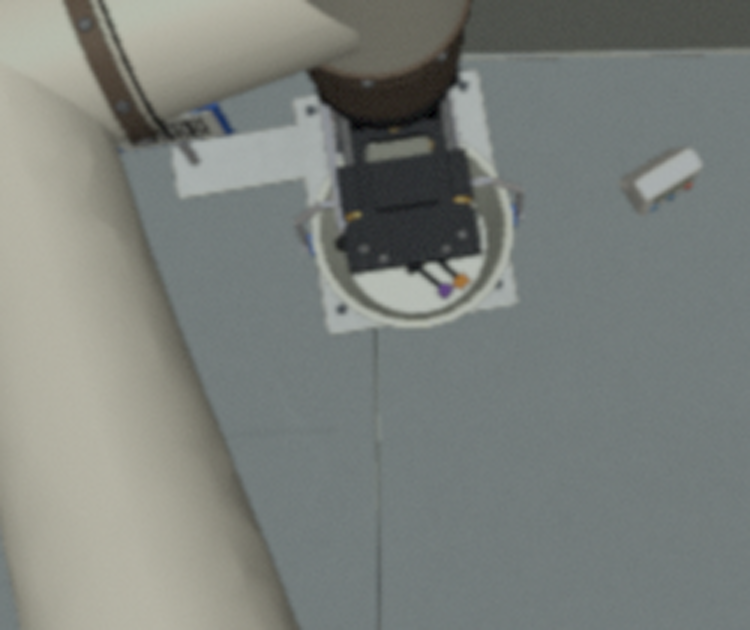

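View pics/s22.png

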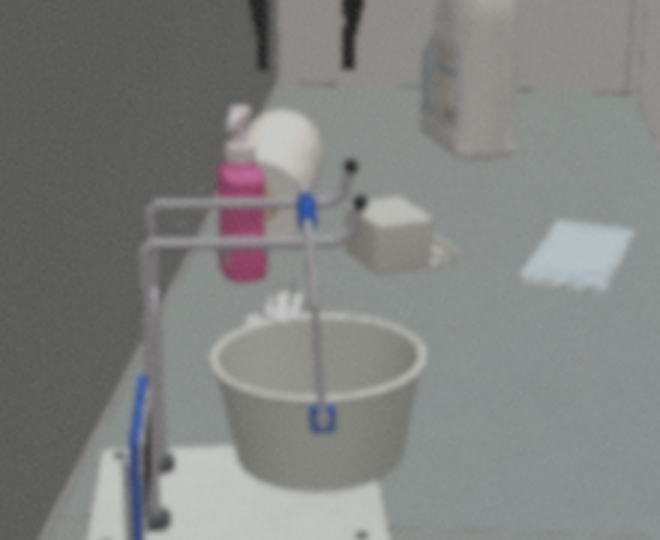

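Run:
```python
from plan import *
plan([((.56,.16,.335),-55),((.41,.335,.20),-3)])
```

```text
[-27, 19, 1, 0, 0, -0.12, -30, 15, 0, 0, 0, -0.12, -31, 12, 1, 0, 0, -0.12, -32, 8, 1, 0, 0, -0.12, -38, 4, 22, 0, 0, -0.15]
[-38, -3, 23, 0, 0, -0.15, -38, -7, 22, 0, 0, -0.15, -36, -14, 23, 0, 0, -0.15, -33, -18, 22, 0, 0, -0.15, -31, -24, 23, 0, 0, -0.15]
end [0.4099 0.3353 0.1996] 10
```

>>> {"name": "carry_out", "arguments": {
  "commands": [-27, 19, 1, 0, 0, -0.12, -30, 15, 0, 0, 0, -0.12, -31, 12, 1, 0, 0, -0.12, -32, 8, 1, 0, 0, -0.12, -38, 4, 22, 0, 0, -0.15],
  "grip": 70
}}

```text
time_s: 30.62
tcp_pos: [0.5293, 0.1893, 0.3043]
ee_rot: [[0.703, -0.711, -0.009], [-0.711, -0.703, -0.001], [-0.006, 0.007, -1.0]]
wrist_force: [0.4, 0.1, -0.6]
gripper_width: 0.798
```

>>> {"name": "carry_out", "arguments": {
  "commands": [-38, -3, 23, 0, 0, -0.15, -38, -7, 22, 0, 0, -0.15, -36, -14, 23, 0, 0, -0.15, -33, -18, 22, 0, 0, -0.15, -31, -24, 23, 0, 0, -0.15]
}}

```text
time_s: 31.25
tcp_pos: [0.3914, 0.3329, 0.182]
ee_rot: [[1.0, -0.017, -0.018], [-0.017, -1.0, -0.009], [-0.018, 0.009, -1.0]]
wrist_force: [0.0, 0.2, 0.9]
gripper_width: 0.803
```

>>> {"name": "carry_out", "arguments": {
  "commands": [0, 0, 0, 0, 0, 0, 0, 0, 0, 0, 0, 0]
}}

```text
time_s: 31.5
tcp_pos: [0.3885, 0.3322, 0.1784]
ee_rot: [[1.0, -0.014, -0.023], [-0.014, -1.0, -0.015], [-0.023, 0.016, -1.0]]
wrist_force: [0.0, -0.4, 0.8]
gripper_width: 0.807
```

Run:
```python
from plan import *
st();save('wrist','w23');save('top','t23');save('side','s23')
```

```text
t 31.5 p [0.3885 0.3322 0.1784] ang -0.8 zdn [-0.023 -0.015 -1.   ] F [ 0.  -0.4  0.8] g 70.2 j [ 58.  14. -18.  -1. -60.  31.]
```

View pics/w23.png

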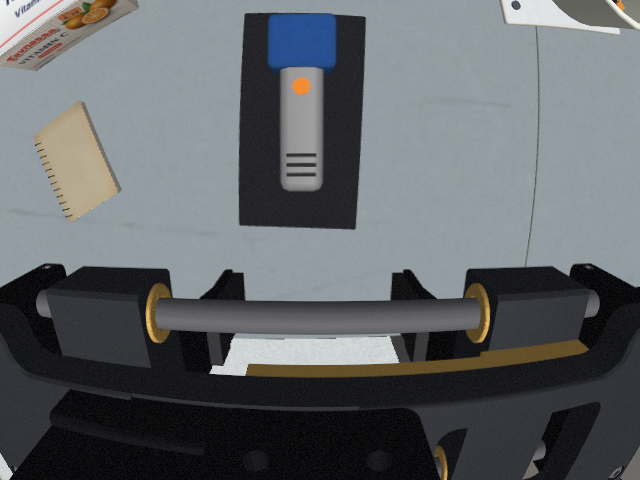

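View pics/t23.png

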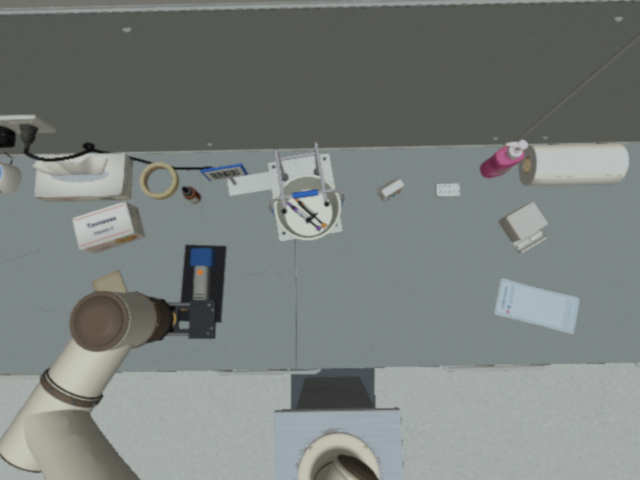

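View pics/s23.png

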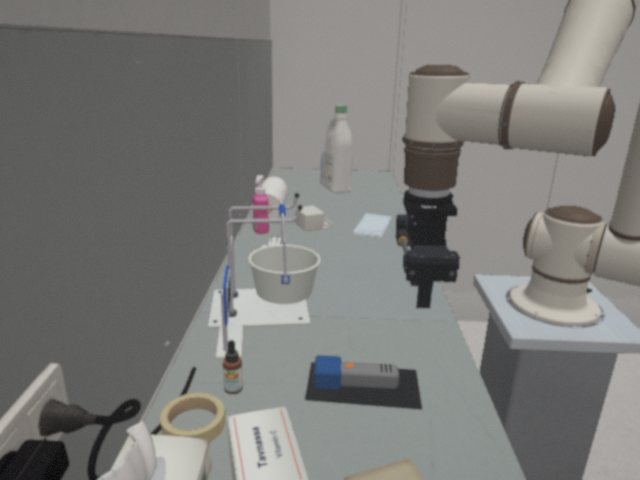

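Run:
```python
from plan import *
T=.038
a=onz('wrist',301.5,185,T);b=onz('wrist',301.5,68,T)
l=onz('wrist',280,130,T);r=onz('wrist',323,130,T);h1=onz('wrist',268,60,.042);h2=onz('wrist',336,60,.042)
print('tail',a,'junction',b,'len',np.linalg.norm(a-b),'ang',np.degrees(np.arctan2((b-a)[1],(b-a)[0])))
print('hand w',l,r,'head',h1,h2)
# top
C=[(201,256.6,.042),(200.5,270,.04)]
for u,v,z in C: print(onz('top',u,v,z))
im=cv2.imread('pics/t8.png');g=im[230:320,180:225]
cv2.imwrite('pics/tsc.png',cv2.resize(im[235:330,170:235],None,fx=6,fy=6))
for n in ['mat']:
    P=[onz('wrist',u,v,.004) for u,v in [(246,13),(366,16),(356,229),(239,225)]];print(np.round(P,3),np.mean(P,0))
```

```text
tail [0.42017604 0.34253105 0.038     ] junction [0.51584827 0.34076577 0.038     ] len 0.09568851397254774 ang -1.0570648573471373
hand w [0.46551958 0.35883996 0.038     ] [0.46472311 0.3244056  0.038     ] head [0.52283301 0.36702605 0.042     ] [0.52146329 0.31345471 0.042     ]
[0.53816445 0.33722274 0.042     ]
[0.50414245 0.33819408 0.04      ]
[[0.578 0.391 0.004]
 [0.572 0.283 0.004]
 [0.373 0.294 0.004]
 [0.379 0.403 0.004]] [0.47569577 0.3428231  0.004     ]
```

View pics/tsc.png

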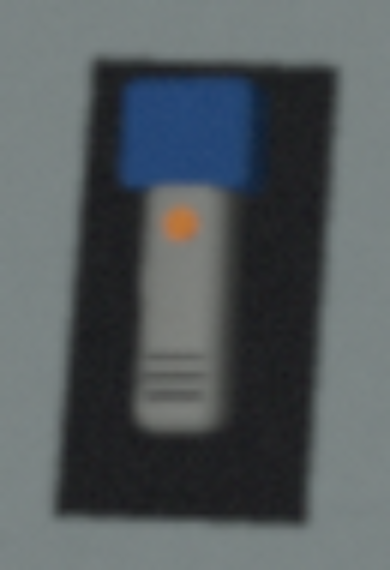

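Run:
```python
from plan import *
plan([((.474,.341,.07),-1.5,40),((.474,.341,.012),-1.5,20)])
```

```text
[22, -3, 27, 0, 0.01, 0, 21, -3, 27, 0.01, 0, 0.01, 22, -3, 27, 0, 0.01, 0, 21, -3, 27, 0, 0, 0, 0, 0, 19, 0, 0, 0]
[0, 0, 20, 0, 0, 0, 0, 0, 19, 0, 0, 0]
end [0.4739 0.3411 0.0119] 7
```

>>> {"name": "carry_out", "arguments": {
  "commands": [22, -3, 27, 0, 0.01, 0, 21, -3, 27, 0.01, 0, 0.01, 22, -3, 27, 0, 0.01, 0, 21, -3, 24, 0, 0, 0, 0, 0, 0, 0, 0, 0]
}}

```text
time_s: 32.28
tcp_pos: [0.4818, 0.3406, 0.0742]
ee_rot: [[0.999, -0.034, 0.005], [-0.034, -0.999, 0.003], [0.005, -0.004, -1.0]]
wrist_force: [-0.8, -0.1, 0.8]
gripper_width: 0.804
```

Run:
```python
from plan import *
st();save('wrist','w24')
plan([((.474,.341,.045),-1.5,40),((.474,.341,.011),-1.5,15)])
```

```text
t 32.27 p [0.4818 0.3406 0.0742] ang -1.9 zdn [ 0.005  0.003 -1.   ] F [-0.8 -0.1  0.8] g 69.9 j [ 51.  27. -16.   0. -47.  37.]
[-8, 0, 30, -0.01, -0.01, -0.01, 0, 0, 11, 0, 0, 0, 0, 0, 12, 0, 0, 0, 0, 0, 11, 0, 0, 0]
end [0.4737 0.3413 0.0115] 4
```

View pics/w24.png

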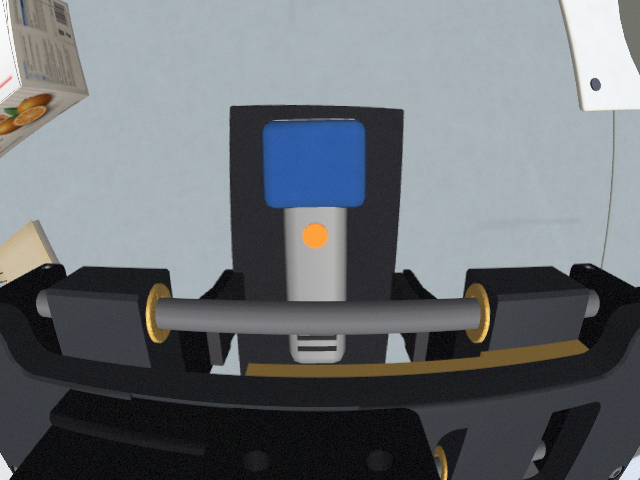

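Run:
```python
from plan import *
a=onz('wrist',315.5,207,.038);b=onz('wrist',314.5,122,.042);c=onz('wrist',315,235,.038)
print(a,b,c,np.degrees(np.arctan2((b-a)[1],(b-a)[0])))
```

```text
[0.51573012 0.34106292 0.038     ] [0.56150843 0.34001507 0.042     ] [0.50002719 0.34187173 0.038     ] -1.3112543420233125
```

>>> {"name": "carry_out", "arguments": {
  "commands": [-7, 0, 25, 0, 0, 0, 0, 0, 15, 0, 0, 0, 0, 0, 12, 0, 0, 0, 0, 0, 5, 0, 0, 0, 0, 0, 0, 0, 0, 0]
}}

```text
time_s: 32.95
tcp_pos: [0.4774, 0.3438, 0.0226]
ee_rot: [[0.999, -0.032, 0.014], [-0.033, -0.999, 0.013], [0.013, -0.013, -1.0]]
wrist_force: [-1.0, 0.9, -0.2]
gripper_width: 0.808
```

Run:
```python
from plan import *
st();plan([((.474,.341,.011),-1.5,9)])
```

```text
t 32.95 p [0.4774 0.3438 0.0226] ang -1.9 zdn [ 0.014  0.013 -1.   ] F [-1.   0.9 -0.2] g 70.3 j [ 52.  30. -19.   0. -40.  36.]
[-1.7, 1.5, 5.7, -0.007, -0.007, -0.003, -1.7, 1.5, 5.8, -0.006, -0.006, -0.003]
end [0.474 0.341 0.011] 2
```

>>> {"name": "carry_out", "arguments": {
  "commands": [-2, 1.5, 6, -0.007, -0.007, -0.003, -2, 1.5, 6, -0.007, -0.007, -0.003, 0, 0, 0, 0, 0, 0]
}}

```text
time_s: 33.33
tcp_pos: [0.4736, 0.3414, 0.0106]
ee_rot: [[1.0, -0.026, -0.0], [-0.026, -1.0, -0.001], [-0.0, 0.001, -1.0]]
wrist_force: [0.1, 0.3, 0.3]
gripper_width: 0.804
```

>>> {"name": "carry_out", "arguments": {
  "commands": [0, 0, 0, 0, 0, 0, 0, 0, 0, 0, 0, 0, 0, 0, 0, 0, 0, 0, 0, 0, 0, 0, 0, 0, 0, 0, 0, 0, 0, 0],
  "grip": 0
}}

```text
time_s: 33.95
tcp_pos: [0.4739, 0.3417, 0.011]
ee_rot: [[1.0, -0.026, 0.0], [-0.026, -1.0, 0.0], [0.0, -0.0, -1.0]]
wrist_force: [-0.1, 0.7, -0.7]
gripper_width: 0.412
```

Run:
```python
from plan import *
st()
```

```text
t 33.95 p [0.4739 0.3417 0.011 ] ang -1.5 zdn [ 0.  0. -1.] F [-0.1  0.7 -0.7] g 35.8 j [ 52.  31. -19.   0. -39.  37.]
```

Run:
```python
from plan import *
plan([((.474,.3417,.14),-1.5,35),((.55,.2357,.13),8,30),((.564,.2357,.118),8,9)])
```

```text
[0, 0, -32, 0, 0, 0, 0, 0, -32, 0, 0, 0, 0, 0, -33, 0, 0, 0, 0, 0, -32, 0, 0, 0, 16, 21, 2, 0, 0, -0.03]
[15, 21, 2, 0, 0, -0.04, 14, 22, 2, 0, 0, -0.03, 14, 22, 2, 0, 0, -0.03, 13, 23, 2, 0, 0, -0.04, 4.5, 0.6, 4, 0, 0, 0.002]
[4.6, 0.6, 4, 0, 0, 0.001, 4.5, 0.6, 4, 0, 0, 0.002]
end [0.564  0.2357 0.118 ] 12
```

>>> {"name": "carry_out", "arguments": {
  "commands": [0, 0, -20, 0, 0, 0, 0, 0, -32, 0, 0, 0, 0, 0, -33, 0, 0, 0, 0, 0, -32, 0, 0, 0, 16, 21, 2, 0, 0, -0.03]
}}

```text
time_s: 34.58
tcp_pos: [0.4876, 0.3196, 0.1273]
ee_rot: [[1.0, 0.006, -0.004], [0.006, -1.0, -0.004], [-0.004, 0.004, -1.0]]
wrist_force: [0.9, -1.2, -1.6]
gripper_width: 0.416
```

>>> {"name": "carry_out", "arguments": {
  "commands": [15, 21, 2, 0, 0, -0.04, 14, 22, 2, 0, 0, -0.03, 14, 22, 2, 0, 0, -0.03, 10, 18, 2, 0, 0, -0.04, 0, 0, 0, 0, 0, 0]
}}

```text
time_s: 35.2
tcp_pos: [0.5452, 0.2351, 0.1174]
ee_rot: [[0.989, 0.148, -0.008], [0.148, -0.989, -0.005], [-0.009, 0.004, -1.0]]
wrist_force: [-0.1, -0.1, -1.3]
gripper_width: 0.409
```

Run:
```python
from plan import *
st();plan([((.564,.2357,.118),8,9)]);save('wrist','w25');save('top','t25',(170,130,370,290),4);save('side','s25',(180,160,400,380),2.5)
```

```text
t 35.2 p [0.5452 0.2351 0.1174] ang 8.5 zdn [-0.008 -0.005 -1.   ] F [-0.1 -0.1 -1.3] g 35.6 j [ 39.  25. -12.  -0. -54.  60.]
[6.2, 0.7, -0.3, 0.001, 0.003, 0.003, 6.3, 0.8, -0.2, 0.001, 0.003, 0.003, 6.2, 0.7, -0.2, 0.002, 0.003, 0.003]
end [0.564  0.2357 0.118 ] 3
```

View pics/w25.png

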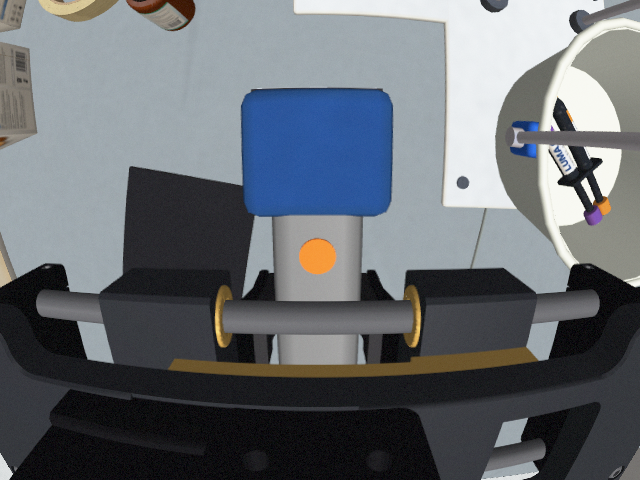

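View pics/t25.png

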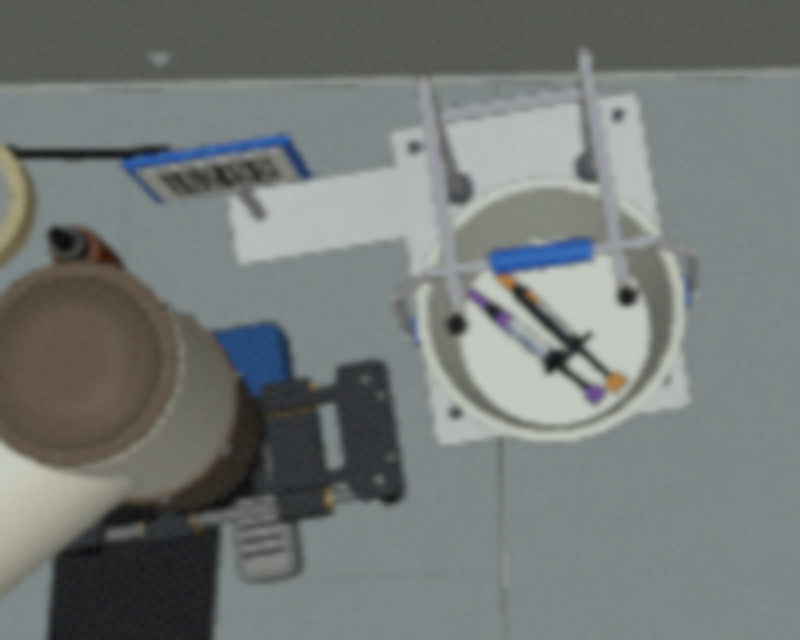

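View pics/s25.png

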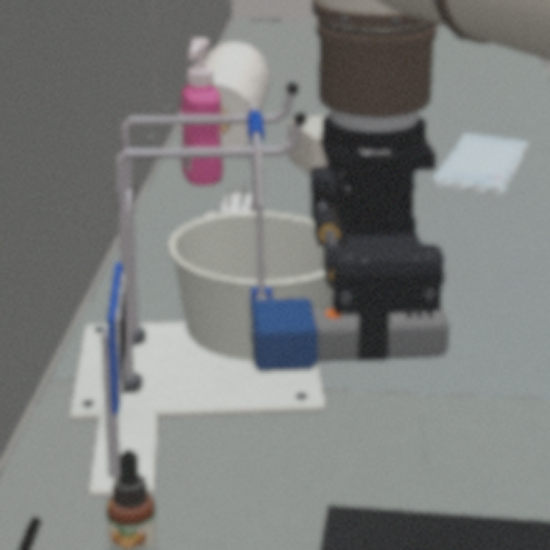

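>>> {"name": "carry_out", "arguments": {
  "commands": [6, 0.5, 0, 0.002, 0.003, 0.003, 6, 0.5, 0, 0.002, 0.003, 0.003, 6, 0.5, 0, 0.002, 0.003, 0.003, 0, 0, 0, 0, 0, 0]
}}

```text
time_s: 35.85
tcp_pos: [0.5636, 0.2399, 0.1182]
ee_rot: [[0.99, 0.143, 0.002], [0.143, -0.99, 0.004], [0.002, -0.004, -1.0]]
wrist_force: [0.0, -0.1, -0.8]
gripper_width: 0.409
```

```bash
cat > win.py <<'E'
from plan import *
st();s=sense();R=s['ee_rot'];w=s['tcp_pos']+R@np.array([.09,0,-.012]);L=np.array([.7325,.259,.13])
X=np.array([np.cos(np.radians(8)),np.sin(np.radians(8)),0]);Y=np.array([-X[1],X[0],0]);d=w-L
print('window rel label x,y,z mm',(d@X*1000).round(1),(d@Y*1000).round(1),(d[2]*1000).round(1),'look',R[:,0].round(3),'off-axis deg',np.degrees(np.arccos(R[:,0]@X)).round(2))
E
python3 win.py; python3 -c "
from h import *
save('side','s26',(180,160,400,380),2.5);save('wrist','w26');save('top','t26',(170,130,370,290),4)"
```

```text
t 35.85 p [0.5636 0.2399 0.1182] ang 8.2 zdn [ 0.002  0.004 -1.   ] F [ 0.  -0.1 -0.8] g 35.6 j [ 38.  26.  -9.  -0. -54.  60.]
window rel label x,y,z mm -80.0 4.9 0.4 look [0.99  0.143 0.002] off-axis deg 0.26
```

View pics/s26.png

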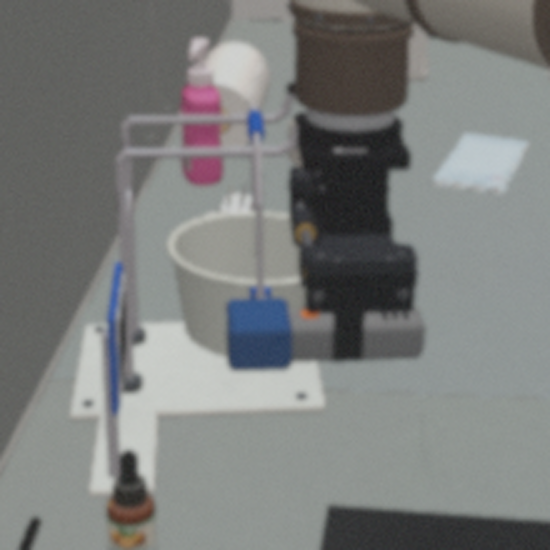

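View pics/t26.png

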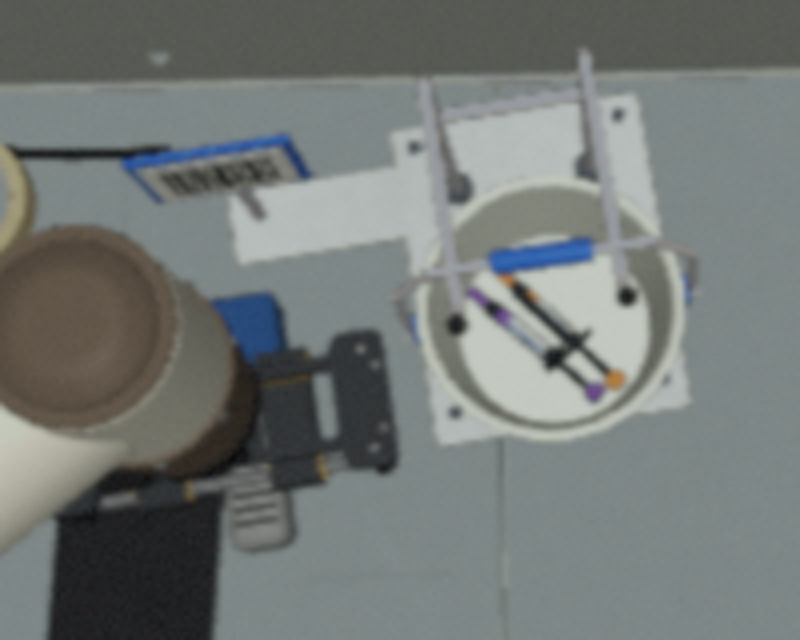

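>>> {"name": "carry_out", "arguments": {
  "commands": [0, 5, 0, 0, 0, 0, 0, 0, 0, 0, 0, 0, 0, 0, 0, 0, 0, 0]
}}

```text
time_s: 36.38
tcp_pos: [0.5635, 0.2342, 0.1182]
ee_rot: [[0.99, 0.143, 0.001], [0.143, -0.99, 0.004], [0.002, -0.004, -1.0]]
wrist_force: [-0.2, -0.2, -1.3]
gripper_width: 0.414
```

```bash
python3 win.py; python3 -c "
from h import *
for i in range(50): capture('side')
"; python3 win.py
```

```text
t 36.38 p [0.5635 0.2342 0.1182] ang 8.2 zdn [ 0.001  0.004 -1.   ] F [-0.2 -0.2 -1.3] g 36.0 j [ 38.  26. -10.  -0. -54.  61.]
window rel label x,y,z mm -80.9 -0.8 0.3 look [0.99  0.143 0.002] off-axis deg 0.24
t 38.88 p [0.5635 0.2343 0.1181] ang 8.2 zdn [ 0.001  0.004 -1.   ] F [-0.1 -0.1 -1.6] g 35.7 j [ 38.  26. -10.  -0. -54.  61.]
window rel label x,y,z mm -80.8 -0.6 0.2 look [0.99  0.143 0.002] off-axis deg 0.24
```

```bash
python3 -c "
from h import *
print(proj('side',(.6527,.2527,.13)),'seen ~(272-276,293)')
for i in range(16): capture('side')
im=save('side','s27',(180,240,330,380),4)
print(proj('side',(.7325,.259,.13)),[proj('side',sense()['tcp_pos']+sense()['ee_rot']@np.array([.09,o,z])) for o in(-.028,.028) for z in (-.029,.009)])
"
```

```text
(np.float64(269.8572242009407), np.float64(294.35026466158706)) seen ~(272-276,293)
(np.float64(227.19796876642238), np.float64(294.2680264424416)) [(np.float64(270.5776950914888), np.float64(291.57220356631655)), (np.float64(270.7464268083899), np.float64(309.8586797236101)), (np.float64(269.919504704704), np.float64(278.4685202114827)), (np.float64(270.0885468519522), np.float64(295.9801522946216))]
```

View pics/s27.png

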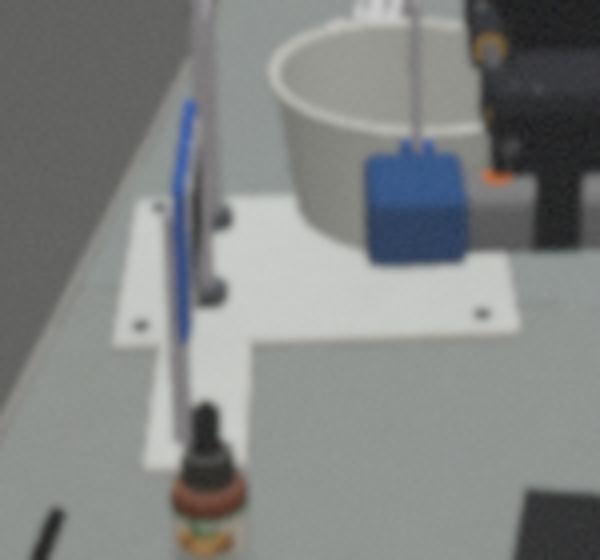

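```bash
python3 -c "
from h import *
im=save('side','s28',(255,270,365,320),7)
s=sense();P=s['tcp_pos'];R=s['ee_rot']
o=cv2.imread('pics/s28.png')
f=lambda v:tuple(int(round(a)) for a in ((np.array(proj('side',P+R@np.array(v)))-[255,270]+.5)*7))
# underside is 17mm below grip pt ; grip pt 10mm above tcp (tool z -0.010)
for v in [(.09,-.028,.007),(.042,-.028,.007),(.09,-.028,-.031),(.042,-.028,-.031),(-.06,-.018,.007),(-.06,-.018,-.027),(.042,-.018,.007),(.042,-.018,-.027),(.09,.028,-.031),(.042,.028,-.031)]:
    cv2.circle(o,f(v),4,(0,255,255),1)
cv2.imwrite('pics/s28b.png',o)
"
```

```text
(no output)
```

View pics/s28b.png

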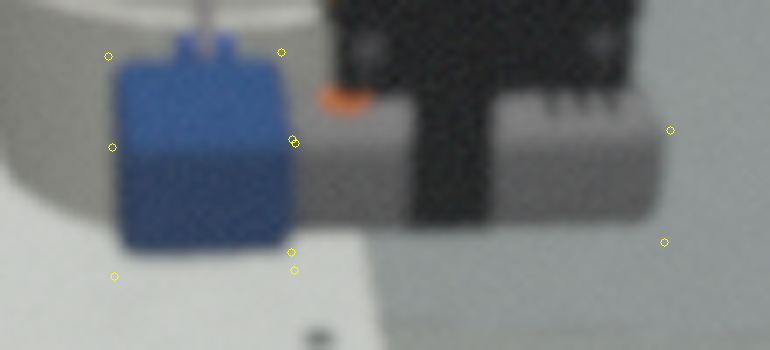

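Run:
```python
from plan import *
plan([((.545,.236,.125),8,20),((.474,.342,.10),-1.5,30),((.474,.342,.035),-1.5,30)])
```

```text
[-18, -4, -7, 0, 0, 0, -11, -23, 5, 0, 0, 0.03, -12, -23, 5, 0, 0, 0.04, -12, -22, 5, 0, 0, 0.03, -14, -22, 5, 0, 0, 0.04]
[-14, -21, 5, 0, 0, 0.03, 0, 0, 22, 0, 0, 0, 0, 0, 22, 0, 0, 0, 0, 0, 21, 0, 0, 0]
end [0.4738 0.342  0.0354] 9
```

>>> {"name": "carry_out", "arguments": {
  "commands": [-18, -4, -7, 0, 0, 0, -11, -23, 5, 0, 0, 0.03, -12, -23, 5, 0, 0, 0.04, -12, -22, 5, 0, 0, 0.03, -14, -22, 5, 0, 0, 0.04]
}}

```text
time_s: 40.4
tcp_pos: [0.4835, 0.3218, 0.1077]
ee_rot: [[1.0, -0.004, 0.002], [-0.004, -1.0, 0.005], [0.002, -0.005, -1.0]]
wrist_force: [0.5, -0.6, -1.6]
gripper_width: 0.413
```

>>> {"name": "carry_out", "arguments": {
  "commands": [-12, -17, 5, 0, 0, 0.03, 0, 0, 20, 0, 0, 0, 0, 0, 18, 0, 0, 0, 0, 0, 0, 0, 0, 0]
}}

```text
time_s: 40.9
tcp_pos: [0.4668, 0.3417, 0.0665]
ee_rot: [[1.0, -0.03, 0.003], [-0.03, -1.0, 0.007], [0.003, -0.007, -1.0]]
wrist_force: [-0.1, -0.7, -2.3]
gripper_width: 0.411
```

Run:
```python
from plan import *
st();plan([((.474,.342,.03),-1.5,15),((.474,.342,.0125),-1.5,6)])
```

```text
t 40.9 p [0.4668 0.3417 0.0665] ang -1.7 zdn [ 0.003  0.007 -1.   ] F [-0.1 -0.7 -2.3] g 35.8 j [ 52.  26. -18.  -0. -45.  36.]
[2, 0, 12, 0, 0, 0, 3, 0, 12, 0, 0, 0, 2, 0, 13, -0.01, 0, 0, 0, -0.1, 5.7, 0.001, -0.001, -0.001, 0.1, -0.1, 5.7, 0.001, -0.001, -0.001]
[0, -0.1, 5.6, 0.001, -0.001, -0.001]
end [0.474  0.342  0.0125] 6
```

>>> {"name": "carry_out", "arguments": {
  "commands": [2, 0, 14, 0, 0, 0, 3, 0, 13, -0.005, 0, 0, 2, 0, 13, 0, 0, 0, 0, 0, 6, 0, 0, 0, 0, 0, 0, 0, 0, 0]
}}

```text
time_s: 41.52
tcp_pos: [0.4749, 0.3421, 0.0191]
ee_rot: [[1.0, -0.03, 0.005], [-0.03, -1.0, 0.004], [0.005, -0.004, -1.0]]
wrist_force: [-0.3, -0.1, -1.0]
gripper_width: 0.411
```

Run:
```python
from plan import *
st();plan([((.474,.342,.0115),-1.5,6)])
```

```text
t 41.52 p [0.4749 0.3421 0.0191] ang -1.7 zdn [ 0.005  0.004 -1.   ] F [-0.3 -0.1 -1. ] g 35.7 j [ 52.  31. -19.   0. -40.  37.]
[-0.5, 0.1, 3.8, -0.002, -0.002, -0.002, -0.5, 0.1, 3.8, -0.002, -0.003, -0.002]
end [0.474  0.342  0.0115] 2
```

>>> {"name": "carry_out", "arguments": {
  "commands": [-0.5, 0, 4, -0.002, -0.002, 0, -0.5, 0, 3.5, -0.002, -0.002, 0, 0, 0, 1, 0, 0, 0, 0, 0, 0, 0, 0, 0]
}}

```text
time_s: 42.02
tcp_pos: [0.4744, 0.3427, 0.0111]
ee_rot: [[1.0, -0.029, 0.002], [-0.029, -1.0, 0.001], [0.002, -0.001, -1.0]]
wrist_force: [0.3, -0.4, -1.4]
gripper_width: 0.409
```

>>> {"name": "carry_out", "arguments": {
  "commands": [0, 0, 0, 0, 0, 0, 0, 0, 0, 0, 0, 0, 0, 0, 0, 0, 0, 0, 0, 0, 0, 0, 0, 0],
  "grip": 68
}}

```text
time_s: 42.52
tcp_pos: [0.4752, 0.3436, 0.0123]
ee_rot: [[1.0, -0.029, 0.004], [-0.029, -1.0, 0.003], [0.004, -0.003, -1.0]]
wrist_force: [0.2, -0.7, 0.2]
gripper_width: 0.749
```

>>> {"name": "carry_out", "arguments": {
  "commands": [0, 0, -15, 0, 0, 0, 0, 0, -30, 0, 0, 0, 0, 0, -50, 0, 0, 0, -10, 0, -50, 0, 0, 0, -20, 0, -50, 0, 0, 0]
}}

```text
time_s: 43.15
tcp_pos: [0.4436, 0.3423, 0.2126]
ee_rot: [[1.0, -0.03, 0.0], [-0.03, -1.0, -0.003], [0.0, 0.003, -1.0]]
wrist_force: [0.9, 1.3, 0.3]
gripper_width: 0.783
```

Run:
```python
from plan import *
st();save('wrist','w30');save('top','t30');save('side','s30')
```

```text
t 43.15 p [0.4436 0.3423 0.2126] ang -1.7 zdn [ 0.    -0.003 -1.   ] F [0.9 1.3 0.3] g 68.1 j [ 54.  16. -10.   0. -64.  34.]
```

View pics/w30.png

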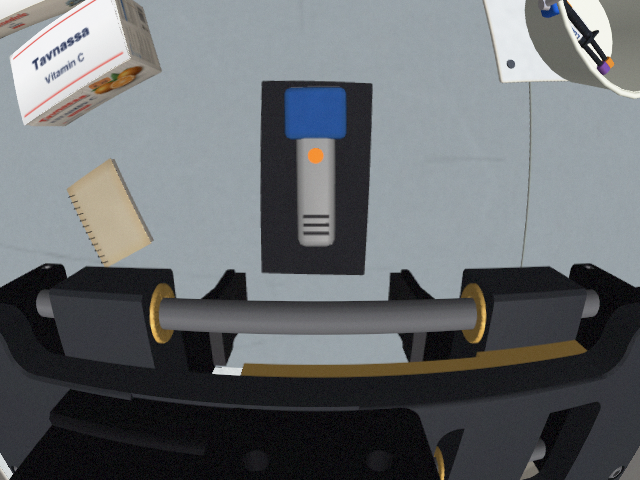

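View pics/t30.png

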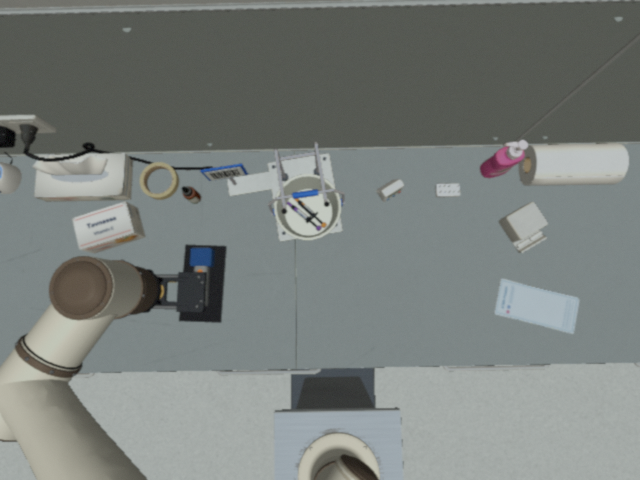

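View pics/s30.png

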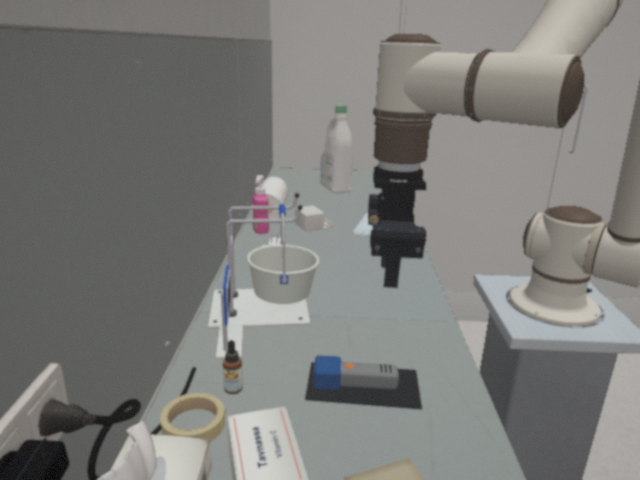

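```bash
python3 -c "
from station import finish_job
print(finish_job())"
```

```text
the job is handed in; nothing more can be done
None
```

The job is done and handed in at about 43 s of the 210 s allowed; no verdict was given.

- **Syringes:** two were on the worktop, one orange and one purple. Both lie in the pail, and the last top view shows no others.
- **Pail:** I raised the bail upright and hung the pail on the twin hook. The last side view shows it hanging level with both syringes inside. It swung a little on the way in, but came to rest.
- **Scanner:** I held its window about 81 mm from the label, less than 1 mm off centre and 0.3° off square, for over 3 s. These figures come from my own measurements. I had no confirmation that it actually read. It is back on the mat, right way up.
- **Other things:** they look unmoved in the last top and side views, and the arm was clear of everything at hand-in.

Two checks disagreed:
- **Bail sleeve:** it sat about 10 mm higher in the fingers than I expected. I lowered the pail until I felt the hook take the weight instead of trusting the computed height.
- **Scanner head:** its lower edge in the side view was about 20 px (of 7x zoom) above my prediction. I put that down to rounded edges, since the upper edge and the distance agreed.

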